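Let the micrometer case lid down on the fingers

ROBOT

A 7-joint arm with a two-finger parallel gripper is mounted at the origin on a cart in front of the work surface, level with it; the furniture and walls round the work are solid. World frame = base frame: x ahead of the robot, y to its left, z up, the work surface at z = 0. Lengths are in mm, angles in rad, forces in N, time in s.
With the tool pointing down it reaches from about 425 to 875 mm from the base axis. Payload 8.4 kg.
Tool frame: the origin (TCP) lies midway between the tips of the shut fingers; the grasp point (between the pads) lies 19 mm behind it; z points along the fingers, y is the line along which they close (so a half turn about z gives the same grasp; the last joint's range is limited). The gripper opens to 85 mm and grips with 20 to 120 N. Pads are 22 mm wide; open, the fingers measure 114 mm over their backs; the gripper's body (76 mm by 85 mm) begins 54 mm behind the grasp point. The pads swing forward as they close: fully open they stand 13 mm farther back than shut.
Start: joints at [-1.246, 0.333, 0.04, 1.465, -0.013, 1.343, -0.059], TCP at [267.295, 592.466, 209.508] pointing down, gripper open.
Joint ranges: [-2.58, 2.58], [-0.38, 2.09], [-1.3, 1.39], [0.25, 2.4], [-1.5, 4.64], [0.08, 2.09], [-2.65, 2.65]. Speed limits (rad/s): [2.22, 2.22, 2.79, 2.79, 3.14, 3.14, 3.14].

INTERFACE

Orientations are given as a rotation vector (axis times angle).
In Python, from cell import telemetry, eyes, close_job gives the robot as it stands. The module is installed in compiled form; this text tells all that it offers.
- The arm moves only by the shell command python3 -m jog 'ROWS'. ROWS is JSON, a list of rows, each an object of numbers: "tx", "ty", "tz": the shift along the tool's x, y, z in mm; "rx", "ry", "rz": the turn, a rotation vector about the tool's x, y, z in units of 6 degrees (1.0 is 6 degrees); "claw": the closure, from -1 (fully open) to 1 (shut). A call has 1 to 20 rows; each row shifts and turns the commanded pose from where the row before left it, along the tool's axes as they then stand; what a row does not reach is not made up. A row lasts 1/10 s, in which the tool goes at most 50 mm and 8.59 degrees, less where a joint would pass 70% of its speed; a pose out of reach is approached as far as the arm can. A call is refused whole if a number of a shift passes 50 or a number of a turn 1, either way. A call with a gripper value outside its range is refused whole. The fingers move at their own pace and stop on an object; the grip force is fixed at half the most. Time passes only in rows, so rows that do not move let the fingers close. It gives the time, the measured TCP pose, the force, the opening and the grip force at its end, in the units of the state.
- telemetry.read_state(): the state, without advancing time (a new reading comes with each control period).
- eyes.snapshot(name): name is "scene" or "top" or "wrist"; returns a dict with "pixels" (384x512x3 uint8, red, green, blue), "depth" (384x512 float32, mm along the optical axis (not along the pixel's ray), 0 where there is no reading), "fovy" (degrees; the focal length in pixels is half the picture's height over the tangent of half this angle, whatever the lens; pixels are square), "cx", "cy" (the principal point, pixels), "cam_to_world" (4x4, takes a point from camera to world coordinates). Camera axes: x right, y up, looking along -z (the intrinsics and any distortion apply to the point x, -y, -z); pixel columns grow to the right and rows downward; lengths in mm; the calibration is good to about 2 mm. The wrist camera is an equidistant fisheye: a pixel r from the principal point sees the ray r / f radians off the axis. A picture is of the moment at which its call begins.
- close_job(): hands the job in; it is judged then, once.
The state is a dict: "time": time; "joint_positions": joint angles; "joint_velocities": joint speeds; "effort": joint torques, N m; "position": TCP position; "orientation": TCP orientation; "ft_force": force on the tool from outside, world axes, zero at the start; "wrist_torque": the same for the moment, N m; "gripper_width": opening from 0.0 (shut) to 1.0 (fully open); "grip_force": force on a finger pad.
Only numpy, scipy, OpenCV 4.12 (cv2) and the standard library are available. Lean on these libraries where they do the work, as an engineer would, in place of code of your own. Each camera call takes 0.05 s, during which the arm holds its last target. There are 200 camera calls.

TASK

Shut the micrometer case without letting its lid slam: with the fingers behind the upright lid, draw it forward past upright so that it starts to fall, then get the fingers under its tab, catch it while it is still well open, and lower it slowly until it lies fully shut. Only touch the lid lightly with fingertips or the outside of the fingers, never grip it; leave the micrometer and everything else where it lies, and end with the hand clear.

Things in the scene. Friction and masses are not known exactly. Their poses are not given: they have to be found in the camera images.
- case_hinge (a point): middle of the lid's hinge line, on the left top edge of a grey steel case (110 mm deep, 170 wide, 55 high, open on top, screwed to the bench); 55 mm above the bench. x points level from the case's front to its back (roughly to the robot's left), y along the hinge, z up. The case reaches 110 mm from the hinge along -x
- lid_tab (a point): end of a steel finger tab in the middle of the lid's free edge, on its inner face, 143 mm from the hinge. The tab is 70 mm wide, 6 to 8 thick, and when shut stands out 37 mm past the case's front wall, so that fingers can stay under it to the end. x points from tab to hinge, z out of the lid's outer face (up when shut)
- lid_mid (a point): middle of the lid's outer face, 55 mm from the hinge, axes as at lid_tab. The lid is a flat grey steel plate, 110 mm from hinge to front, 170 wide, 6 thick, about 0.42 kg; 2 to 3 N under the tab carry it. Shut, its inner face is 57 mm above the bench
- lid (a joint): lid angle, rad: 0 shut, 1.57 upright; starts at 1.62 to 1.73, leaning back past upright, and settles back on its stop at 1.74, tab 0.2 m above the bench. Weakly damped: drawn forward to about 1.35 it falls by itself, passing 0.7 some 3.5 to 5.5 s later, shut after 5 to 8 s; left alone it lands at 0.35 to 0.5 rad/s, too hard
- micrometer: outside micrometer, 52 x 102 x 16 mm, lying loose on the foam bed in the case, 21 mm above the bench; to be left alone
- spanner_0: combination spanner, 55 x 170 x 6 mm, lying between the robot and the case; a bystander; origin at the middle of its underside
- nut_2: steel hex nut, 25 x 27 x 13 mm, lying right of the case; a bystander; origin at the middle of its underside
- feeler_gauge: fanned feeler gauge set, 94 x 68 x 10 mm, lying right of the case; a bystander; origin at the middle of its underside
- draw_bar: ground steel bar lying flat, 130 mm long, 12 mm high, far right of the case; a bystander; origin at the middle of its underside
- gasket_tin: black tin box, 81 x 74 x 79 mm, in the row beyond the case; a bystander; origin at the middle of its underside
- oil_can: red oil can with a spout, 72 mm across, 159 mm high, in the row beyond the case; a bystander; origin at the middle of its underside
- tape_measure: yellow tape measure, 57 x 70 x 58 mm, in the row beyond the case; a bystander; origin at the middle of its underside

How it is judged:
By the outcome, as a careful person would: the job done as asked, in the order asked, and still so for the second after the job is handed in, with the robot touching nothing.
It also fails if it takes over 54 s, if anything falls off the work surface, if the arm or the gripper's body presses on something with over 40 N, if the wrist force passes 120 N, or if a joint passes its speed limit or range.

## Working session

There is one attempt and no reset: what is moved stays moved. The work goes in short steps, Python scripts to look and compute and a shell command to move; the robot and the scene stay as the last step left them, time stands still between calls to the robot, and variables do not carry over. Pictures are saved under pics/ and viewed, at most 10 in all, crops included, and the job is handed in when it is done.

```bash
mkdir -p pics
cat > h.py <<'E'
import numpy as np, cv2
from cell import telemetry, eyes
from scipy.spatial.transform import Rotation as R
def snap(n,f):
    s=eyes.snapshot(n); cv2.imwrite(f'pics/{f}.png',s['pixels'][:,:,::-1]); np.savez(f'pics/{f}.npz',**s); return s
def cloud(s):
    h,w=s['depth'].shape; f=h/2/np.tan(np.radians(s['fovy'])/2)
    v,u=np.mgrid[:h,:w]; d=s['depth']; X=(u-s['cx'])/f*d; Y=(v-s['cy'])/f*d
    p=np.stack([X,-Y,-d,np.ones_like(d)],-1)@np.array(s['cam_to_world']).T
    return p[...,:3]
E
python3 - <<'E'
from h import *
a=snap('scene','s0'); b=snap('top','t0')
cv2.imwrite('pics/both.png',cv2.resize(np.hstack([a['pixels'],b['pixels']])[:,:,::-1],(800,300)))
st=telemetry.read_state(); print(st)
for s in(a,b): print(s['cam_to_world'],s['fovy'],{k:v for k,v in s.items() if k not in('pixels','depth')}.keys())
E
```

```text
{'time': 0.1, 'joint_positions': array([-1.24620289,  0.33386768,  0.03988496,  1.46622084, -0.01340519,
        1.343273  , -0.05850251]), 'joint_velocities': array([ 0.00013425, -0.00234871,  0.00070867, -0.00317329, -0.00052676,
       -0.00081257, -0.00179524]), 'effort': array([ 4.85987897e-03, -6.60019541e+01,  1.37083232e+00, -4.06476009e+01,
        1.70808099e-02,  8.84700974e-03, -5.20381400e-05]), 'position': array([267.13753739, 592.07013681, 208.67404354]), 'orientation': array([-6.60724040e-01, -3.07110319e+00,  2.33546876e-03]), 'ft_force': array([-0.19123092,  0.35777152,  0.92743835]), 'wrist_torque': array([-0.00301479,  0.01338922, -0.03147336]), 'grip_force': 0.0, 'gripper_width': 1.0005470566632702}
[[-4.53575021e-01 -6.41528636e-01  6.18636169e-01  1.14862458e+03]
 [ 8.91048892e-01 -3.12910687e-01  3.28814195e-01  6.80337869e+01]
 [-1.73658537e-02  7.00376978e-01  7.13561852e-01  7.39188519e+02]
 [ 0.00000000e+00  0.00000000e+00  0.00000000e+00  1.00000000e+00]] 46.79147091243372 dict_keys(['fovy', 'cx', 'cy', 'cam_to_world'])
[[-1.14443610e-02  9.91843502e-01 -1.26946813e-01  4.12587211e+02]
 [-9.99661095e-01 -8.37998274e-03  2.46469446e-02 -2.39615341e+02]
 [ 2.33820998e-02  1.27185858e-01  9.91603265e-01  9.16778862e+02]
 [ 0.00000000e+00  0.00000000e+00  0.00000000e+00  1.00000000e+00]] 55.43991974824581 dict_keys(['fovy', 'cx', 'cy', 'cam_to_world'])
```

View pictures.

View pics/s0.png

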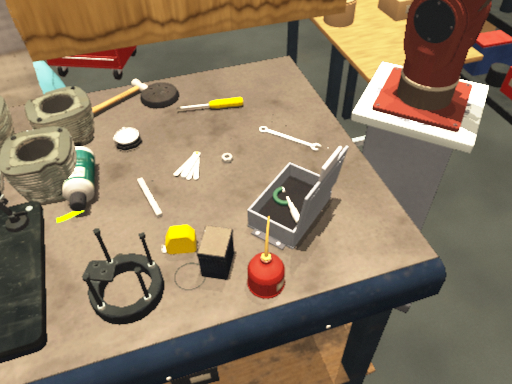

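View pics/t0.png

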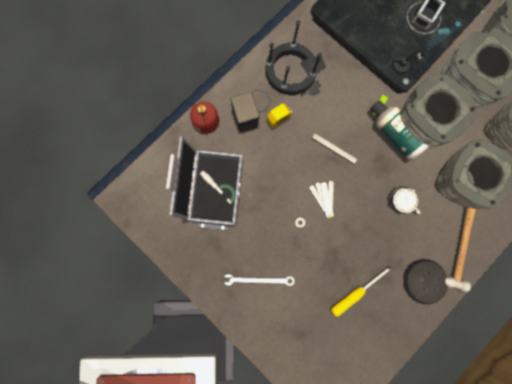

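Scene: open case at about (295,205), upright lid on its right side (330,190). Top: case interior (215,187), lid edge-on (183,180), tab (171,171).

Run:
```python
from h import *
for n in('s0','t0'):
    s=dict(np.load(f'pics/{n}.npz')); P=cloud(s)
    if n=='t0':
        pts=P[135:235,160:250].reshape(-1,3)
        for lo,hi in((48,62),(140,175),(175,230)):
            q=pts[(pts[:,2]>lo)&(pts[:,2]<hi)]
            r=cv2.minAreaRect(q[:,:2].astype(np.float32)); print(n,lo,len(q),r,cv2.boxPoints(r).round().tolist(), q[:,2].max())
        for u,v in((203,116),(247,112),(280,114),(259,281),(300,222)): print((u,v),P[v,u].round())
    else:
        Q=P.reshape(-1,3)
        t=cv2.boxPoints
        m=(np.abs(Q[:,0]-400)<250)&(np.abs(Q[:,1])<400)&(Q[:,2]>75)&(Q[:,2]<230)
        np.save('pics/q.npy',Q[m]); print(m.sum(),Q[m].min(0),Q[m].max(0))
        for u,v in((342,150),(330,190),(318,205),(335,175),(310,210),(267,275),(215,255)): print((u,v),P[v,u].round())
```

```text
1207 [ 478.85782696 -113.61653507   75.06566435] [647.79171464 -77.58690749 202.0876728 ]
(342, 150) [498. -84. 164.]
(330, 190) [ 485. -100.   31.]
(318, 205) [ 561. -100.   58.]
(335, 175) [514. -87. 109.]
(310, 210) [614. -99.  99.]
(267, 275) [ 758. -120.   62.]
(215, 255) [ 772. -218.   78.]
t0 48 563 ((552.5408325195312, -163.1111297607422), (112.7548828125, 169.82862854003906), 83.30247497558594) [[462.0, -209.0], [630.0, -229.0], [643.0, -117.0], [475.0, -97.0]] 61.866452290767484
t0 140 550 ((560.4850463867188, -94.14979553222656), (11.64323616027832, 169.50869750976562), 83.36997985839844) [[476.0, -90.0], [644.0, -110.0], [645.0, -98.0], [477.0, -79.0]] 174.71604749020923
t0 175 245 ((561.250732421875, -87.63947296142578), (9.834515571594238, 69.65196228027344), 83.56781005859375) [[526.0, -89.0], [595.0, -96.0], [596.0, -87.0], [527.0, -79.0]] 201.60066847431438
(203, 116) [ 722. -137.   68.]
(247, 112) [ 729. -242.   77.]
(280, 114) [ 730. -323.   59.]
(259, 281) [ 326. -268.    3.]
(300, 222) [ 470. -374.   -2.]
```

Run:
```python
import cv2
a=cv2.imread('pics/s0.png')[130:300,230:370]; b=cv2.imread('pics/t0.png')[95:240,150:270]
import numpy as np
cv2.imwrite('pics/crop.png',np.hstack([cv2.resize(a,(400,486)),cv2.resize(b,(400,486))]))
```

```text
(no output)
```

View pics/crop.png

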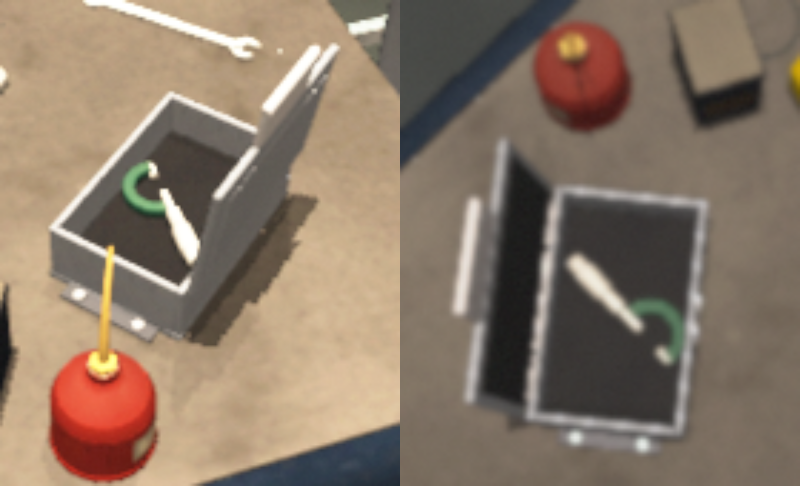

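```bash
cat >> h.py <<'E'
H=np.array([559,-107,55.]); C=np.array([.116,.993,0]); 
def case(x,z,y=0): return H*[1,1,0]+x*C+y*np.array([-.993,.116,0])+[0,0,z]   # y along hinge
def ori(p,az=60):
    a,p=np.radians([az,p]); h=np.array([np.cos(a),np.sin(a),0]); z=h*np.cos(p)-np.array([0,0,np.sin(p)])
    y=np.array([np.sin(a),-np.cos(a),0]); return R.from_matrix(np.stack([np.cross(y,z),y,z],1))
def plan(way,p0=None,r0=None):
    "way: list of (pos, rot, nrows); prints rows"
    st=telemetry.read_state()
    if p0 is None: p0,r0=np.array(st['position']),R.from_rotvec(st['orientation'])
    for pos,rot,n in way:
        w=(r0.inv()*rot).as_rotvec(); print('seg',n,pos.round())
        ps,rs=p0,r0
        for i in range(n):
            p1=p0+(pos-p0)*(i+1)/n; r1=r0*R.from_rotvec(w*(i+1)/n)
            t=rs.inv().apply(p1-ps).round().astype(int); u=(rs.inv()*r1).as_rotvec()/np.radians(6)
            u=u.round(2); print(*t,'|',*u)
            ps=ps+rs.apply(t); rs=rs*R.from_rotvec(u*np.radians(6))
        p0,r0=ps,rs
E
python3 - <<'E'
from h import *
plan([(case(45,290),ori(90),20),(case(-210,200),ori(36),10)])
E
```

```text
seg 20 [564. -62. 290.]
-27 -24 -4 | -0.0 0.0 0.8
-29 -21 -4 | -0.0 0.0 0.8
-30 -19 -4 | -0.0 0.0 0.79
-32 -16 -4 | -0.0 0.0 0.8
-34 -14 -4 | -0.0 0.0 0.8
-34 -11 -4 | -0.0 0.0 0.8
-35 -7 -4 | -0.0 0.01 0.79
-36 -5 -4 | -0.0 -0.0 0.8
-36 -2 -4 | -0.0 -0.0 0.8
-36 1 -4 | -0.0 -0.0 0.8
-35 4 -4 | -0.01 -0.0 0.79
-35 7 -5 | 0.0 -0.0 0.8
-35 10 -4 | 0.0 -0.0 0.8
-34 13 -4 | 0.0 -0.0 0.8
-32 15 -4 | 0.0 0.0 0.79
-31 19 -4 | 0.0 0.0 0.8
-29 20 -4 | 0.0 0.0 0.8
-28 24 -4 | 0.0 0.0 0.8
-25 25 -4 | 0.0 0.0 0.8
-23 27 -4 | 0.0 0.0 0.79
seg 10 [ 535. -316.  200.]
-23 10 9 | -0.0 0.9 0.0
-25 10 7 | -0.0 0.9 0.0
-24 10 4 | -0.0 0.9 0.0
-25 11 2 | -0.0 0.9 0.0
-26 10 0 | -0.0 0.9 0.0
-25 10 -3 | -0.0 0.9 0.0
-24 10 -5 | -0.0 0.9 0.0
-24 10 -7 | -0.0 0.9 0.0
-24 10 -9 | -0.0 0.9 0.0
-22 10 -12 | -0.0 0.9 0.0
```

```bash
python3 -m jog '[{"tx":-27,"ty":-24,"tz":-4,"rz":0.8,"claw":1},{"tx":-29,"ty":-21,"tz":-4,"rz":0.8,"claw":1},{"tx":-30,"ty":-19,"tz":-4,"rz":0.8,"claw":1},{"tx":-32,"ty":-16,"tz":-4,"rz":0.8,"claw":1},{"tx":-34,"ty":-14,"tz":-4,"rz":0.8,"claw":1},{"tx":-34,"ty":-11,"tz":-4,"rz":0.8,"claw":1},{"tx":-35,"ty":-7,"tz":-4,"rz":0.8,"claw":1},{"tx":-36,"ty":-5,"tz":-4,"rz":0.8,"claw":1},{"tx":-36,"ty":-2,"tz":-4,"rz":0.8,"claw":1},{"tx":-36,"ty":1,"tz":-4,"rz":0.8,"claw":1},{"tx":-35,"ty":4,"tz":-4,"rz":0.8,"claw":1},{"tx":-35,"ty":7,"tz":-5,"rz":0.8,"claw":1},{"tx":-35,"ty":10,"tz":-4,"rz":0.8,"claw":1},{"tx":-34,"ty":13,"tz":-4,"rz":0.8,"claw":1},{"tx":-32,"ty":15,"tz":-4,"rz":0.8,"claw":1},{"tx":-31,"ty":19,"tz":-4,"rz":0.8,"claw":1},{"tx":-29,"ty":20,"tz":-4,"rz":0.8,"claw":1},{"tx":-28,"ty":24,"tz":-4,"rz":0.8,"claw":1},{"tx":-25,"ty":25,"tz":-4,"rz":0.8,"claw":1},{"tx":-23,"ty":27,"tz":-4,"rz":0.8,"claw":1}]'
python3 - <<'E'
from h import *
print(telemetry.read_state()['joint_positions'].round(2))
plan([(case(-210,200),ori(36),10),(case(-180,90),ori(36),5)])
E
```

```text
[-1.25  0.33  0.04  1.47 -0.01  1.34 -0.06]
seg 10 [ 535. -316.  200.]
-62 -72 1 | -0.75 0.68 1.46
-71 -61 -9 | -0.74 0.67 1.47
-79 -48 -19 | -0.75 0.68 1.46
-84 -35 -27 | -0.75 0.68 1.46
-86 -18 -36 | -0.75 0.67 1.47
-84 -3 -43 | -0.74 0.68 1.46
-81 14 -48 | -0.75 0.67 1.46
-73 29 -51 | -0.75 0.68 1.47
-64 45 -54 | -0.74 0.67 1.46
-53 57 -54 | -0.75 0.68 1.47
seg 5 [ 538. -286.   90.]
-15 -2 17 | 0.0 0.0 -0.0
-14 -3 18 | 0.0 0.0 -0.0
-15 -2 17 | 0.0 0.0 -0.0
-14 -3 17 | 0.0 0.0 -0.0
-15 -2 18 | 0.0 0.0 -0.0validation failed for argument at $[0]...
```

```bash
python3 -m jog '[{"tx":-27,"ty":-24,"tz":-4,"rx":0,"ry":0,"rz":0.8,"claw":1}]' 2>&1 | head -c 1500
```

```text
time: 0.2
position: [278.2, 561.8, 211.6]
orientation: [-0.779, -3.041, 0.003]
ft_force: [-0.5, 0.5, -0.5]
gripper_width: 0.859
grip_force: 0.0
```

All seven keys are required.

```bash
python3 -m jog '[{"tx":-29,"ty":-21,"tz":-4,"rx":0,"ry":0,"rz":0.8,"claw":1},{"tx":-30,"ty":-19,"tz":-4,"rx":0,"ry":0,"rz":0.8,"claw":1},{"tx":-32,"ty":-16,"tz":-4,"rx":0,"ry":0,"rz":0.8,"claw":1},{"tx":-34,"ty":-14,"tz":-4,"rx":0,"ry":0,"rz":0.8,"claw":1},{"tx":-34,"ty":-11,"tz":-4,"rx":0,"ry":0,"rz":0.8,"claw":1},{"tx":-35,"ty":-7,"tz":-4,"rx":0,"ry":0,"rz":0.8,"claw":1},{"tx":-36,"ty":-5,"tz":-4,"rx":0,"ry":0,"rz":0.8,"claw":1},{"tx":-36,"ty":-2,"tz":-4,"rx":0,"ry":0,"rz":0.8,"claw":1},{"tx":-36,"ty":1,"tz":-4,"rx":0,"ry":0,"rz":0.8,"claw":1},{"tx":-35,"ty":4,"tz":-4,"rx":0,"ry":0,"rz":0.8,"claw":1},{"tx":-35,"ty":7,"tz":-5,"rx":0,"ry":0,"rz":0.8,"claw":1},{"tx":-35,"ty":10,"tz":-4,"rx":0,"ry":0,"rz":0.8,"claw":1},{"tx":-34,"ty":13,"tz":-4,"rx":0,"ry":0,"rz":0.8,"claw":1},{"tx":-32,"ty":15,"tz":-4,"rx":0,"ry":0,"rz":0.8,"claw":1},{"tx":-31,"ty":19,"tz":-4,"rx":0,"ry":0,"rz":0.8,"claw":1},{"tx":-29,"ty":20,"tz":-4,"rx":0,"ry":0,"rz":0.8,"claw":1},{"tx":-28,"ty":24,"tz":-4,"rx":0,"ry":0,"rz":0.8,"claw":1},{"tx":-25,"ty":25,"tz":-4,"rx":0,"ry":0,"rz":0.8,"claw":1},{"tx":-23,"ty":27,"tz":-4,"rx":0,"ry":0,"rz":0.8,"claw":1}]'
python3 - <<'E'
from h import *
print(telemetry.read_state()['joint_positions'].round(2))
plan([(case(-210,200),ori(36),10),(case(-180,90),ori(36),5)])
E
```

```text
time: 2.1
position: [563.0, -63.4, 290.5]
orientation: [-2.727, -1.56, 0.0]
ft_force: [0.6, 0.0, 0.4]
gripper_width: 0.002
grip_force: 0.0
[-0.58  0.14  0.7   1.57 -0.09  1.46 -0.41]
seg 10 [ 535. -316.  200.]
-23 10 9 | 0.0 0.9 -0.01
-24 11 7 | 0.01 0.9 -0.0
-25 10 4 | 0.0 0.9 -0.01
-24 10 3 | 0.0 0.9 -0.01
-25 11 -1 | 0.01 0.9 -0.01
-25 10 -2 | 0.0 0.9 -0.0
-25 10 -5 | 0.0 0.9 -0.01
-23 10 -7 | 0.01 0.9 -0.01
-24 10 -9 | 0.0 0.9 -0.0
-22 11 -12 | 0.01 0.9 -0.01
seg 5 [ 538. -286.   90.]
-15 -2 17 | -0.0 0.0 -0.0
-14 -3 18 | -0.0 0.0 -0.0
-15 -2 17 | -0.0 0.0 -0.0
-14 -3 18 | -0.0 0.0 -0.0
-15 -2 17 | -0.0 0.0 -0.0
```

```bash
python3 -m jog '[{"tx":-23,"ty":10,"tz":9,"rx":0,"ry":0.9,"rz":0,"claw":1},{"tx":-24,"ty":11,"tz":7,"rx":0,"ry":0.9,"rz":0,"claw":1},{"tx":-25,"ty":10,"tz":4,"rx":0,"ry":0.9,"rz":0,"claw":1},{"tx":-24,"ty":10,"tz":3,"rx":0,"ry":0.9,"rz":0,"claw":1},{"tx":-25,"ty":11,"tz":-1,"rx":0,"ry":0.9,"rz":0,"claw":1},{"tx":-25,"ty":10,"tz":-2,"rx":0,"ry":0.9,"rz":0,"claw":1},{"tx":-25,"ty":10,"tz":-5,"rx":0,"ry":0.9,"rz":0,"claw":1},{"tx":-23,"ty":10,"tz":-7,"rx":0,"ry":0.9,"rz":0,"claw":1},{"tx":-24,"ty":10,"tz":-9,"rx":0,"ry":0.9,"rz":0,"claw":1},{"tx":-22,"ty":11,"tz":-12,"rx":0,"ry":0.9,"rz":0,"claw":1},{"tx":-15,"ty":-2,"tz":17,"rx":0,"ry":0,"rz":0,"claw":1},{"tx":-14,"ty":-3,"tz":18,"rx":0,"ry":0,"rz":0,"claw":1},{"tx":-15,"ty":-2,"tz":17,"rx":0,"ry":0,"rz":0,"claw":1},{"tx":-14,"ty":-3,"tz":18,"rx":0,"ry":0,"rz":0,"claw":1},{"tx":-15,"ty":-2,"tz":17,"rx":0,"ry":0,"rz":0,"claw":1}]'
python3 - <<'E'
from h import *
st=telemetry.read_state()
print(st['joint_positions'].round(2), ((st['position']-H)@C).round(), R.from_rotvec(st['orientation']).as_matrix()[:,2].round(2))
plan([(case(-172,40),ori(36),4)])
E
```

```text
time: 3.6
position: [538.9, -282.7, 89.0]
orientation: [-2.128, -1.226, -1.085]
ft_force: [-0.9, 0.2, 0.2]
gripper_width: 0.001
grip_force: 0.0
[ 0.41  0.75  0.68  1.67 -1.18  1.68  0.96] -177.0 [ 0.41  0.7  -0.59]
seg 4 [ 539. -278.   40.]
-9 -1 8 | 0.01 -0.0 -0.0
-10 0 8 | 0.0 -0.0 -0.0
-9 -1 8 | 0.01 -0.0 -0.0
-9 0 8 | 0.0 -0.0 -0.0
```

```bash
python3 -m jog '[{"tx":-9,"ty":-1,"tz":8,"rx":0,"ry":0,"rz":0,"claw":1},{"tx":-10,"ty":0,"tz":8,"rx":0,"ry":0,"rz":0,"claw":1},{"tx":-9,"ty":-1,"tz":8,"rx":0,"ry":0,"rz":0,"claw":1},{"tx":-9,"ty":0,"tz":8,"rx":0,"ry":0,"rz":0,"claw":1}]'
python3 - <<'E'
from h import *
a=snap('scene','s1'); b=snap('top','t1')
A=cv2.resize(a['pixels'][110:310,170:400],(400,348));B=cv2.resize(b['pixels'][100:300,130:360],(400,348))
cv2.imwrite('pics/c1.png',np.hstack([A,B])[:,:,::-1])
st=telemetry.read_state()
print(st['joint_positions'].round(2))
plan([(case(-200,140),ori(63),5),(case(-120,290),ori(90),5),(case(52,270),ori(90),5),(case(60,148),ori(90),5)])
E
```

```text
time: 4.0
position: [538.4, -280.8, 40.6]
orientation: [-2.131, -1.223, -1.086]
ft_force: [0.8, 0.2, -0.6]
gripper_width: -0.002
grip_force: 0.0
[ 0.42  0.81  0.66  1.68 -1.21  1.64  1.02]
seg 5 [ 536. -306.  140.]
14 2 -16 | 0.0 -0.9 -0.01
12 2 -16 | 0.01 -0.9 -0.01
10 3 -18 | 0.0 -0.9 -0.01
9 2 -19 | 0.0 -0.9 -0.01
6 2 -19 | 0.01 -0.9 -0.01
seg 5 [ 545. -226.  290.]
27 -6 -20 | -0.0 -0.9 0.0
25 -7 -23 | -0.0 -0.9 0.0
22 -6 -24 | -0.0 -0.9 0.0
20 -6 -27 | -0.0 -0.9 0.0
18 -7 -29 | -0.0 -0.9 0.0
seg 5 [565. -55. 270.]
32 -14 4 | -0.0 -0.0 0.0
31 -13 4 | -0.0 -0.0 0.0
32 -14 4 | -0.0 -0.0 0.0
31 -13 4 | -0.0 -0.0 0.0
32 -14 4 | -0.0 -0.0 0.0
seg 5 [566. -47. 148.]
1 -1 24 | -0.0 -0.0 0.0
2 0 25 | -0.0 -0.0 0.0
1 -1 24 | -0.0 -0.0 0.0
2 0 25 | -0.0 -0.0 0.0
1 -1 24 | -0.0 -0.0 0.0
```

View pics/c1.png

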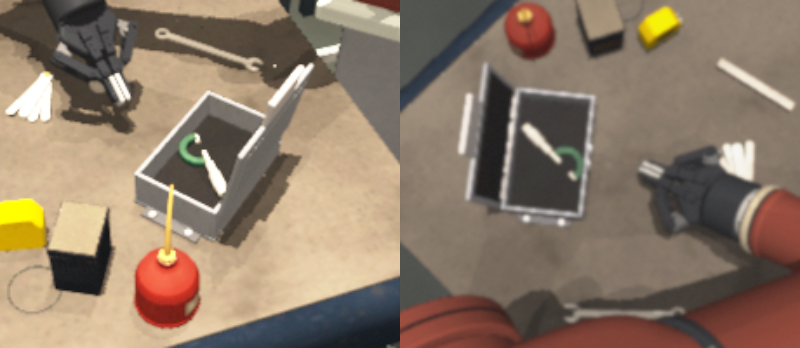

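Pose check: fingertips at (640,170) in the top crop point at the case front, in clear space and reachable. Lid still upright. Going behind the lid now.

```bash
python3 -m jog '[{"tx":14,"ty":2,"tz":-16,"rx":0,"ry":-0.9,"rz":0,"claw":1},{"tx":12,"ty":2,"tz":-16,"rx":0,"ry":-0.9,"rz":0,"claw":1},{"tx":10,"ty":3,"tz":-18,"rx":0,"ry":-0.9,"rz":0,"claw":1},{"tx":9,"ty":2,"tz":-19,"rx":0,"ry":-0.9,"rz":0,"claw":1},{"tx":6,"ty":2,"tz":-19,"rx":0,"ry":-0.9,"rz":0,"claw":1},{"tx":27,"ty":-6,"tz":-20,"rx":0,"ry":-0.9,"rz":0,"claw":1},{"tx":25,"ty":-7,"tz":-23,"rx":0,"ry":-0.9,"rz":0,"claw":1},{"tx":22,"ty":-6,"tz":-24,"rx":0,"ry":-0.9,"rz":0,"claw":1},{"tx":20,"ty":-6,"tz":-27,"rx":0,"ry":-0.9,"rz":0,"claw":1},{"tx":18,"ty":-7,"tz":-29,"rx":0,"ry":-0.9,"rz":0,"claw":1},{"tx":32,"ty":-14,"tz":4,"rx":0,"ry":0,"rz":0,"claw":1},{"tx":31,"ty":-13,"tz":4,"rx":0,"ry":0,"rz":0,"claw":1},{"tx":32,"ty":-14,"tz":4,"rx":0,"ry":0,"rz":0,"claw":1},{"tx":31,"ty":-13,"tz":4,"rx":0,"ry":0,"rz":0,"claw":1},{"tx":32,"ty":-14,"tz":4,"rx":0,"ry":0,"rz":0,"claw":1}]'
python3 - <<'E'
from h import *
st=telemetry.read_state()
print(st['joint_positions'].round(2),((st['position']-H)@C).round(), R.from_rotvec(st['orientation']).as_matrix()[:,2].round(2))
# lid angle from top view
b=snap('top','t2'); P=cloud(b)[100:240,140:260].reshape(-1,3)
d=(P-H)@C; z=P[:,2]
for lo in(140,185):
  m=(z>lo)&(z<lo+25)&(abs(d)<60); print(lo,np.percentile(d[m],[5,50,95]).round(),z[m].max())
plan([(case(62,148),ori(90),6),(case(35,148),ori(90),4),(case(-16,146),ori(90),15)])
E
```

```text
time: 5.6
position: [566.6, -54.5, 272.4]
orientation: [-2.725, -1.563, -0.002]
ft_force: [0.7, 0.5, 0.3]
gripper_width: 0.001
grip_force: 0.0
[-0.96  0.25  1.18  1.61 -0.23  1.44 -0.29] 53.0 [ 0.  0. -1.]
140 [11. 15. 21.] 164.88335198457423
185 [21. 24. 29.] 199.957141216698
seg 6 [566. -45. 148.]
0 0 21 | -0.0 -0.0 0.0
0 -1 20 | -0.01 -0.01 0.0
0 0 21 | 0.0 -0.0 0.01
0 0 20 | -0.0 -0.0 -0.0
0 0 21 | -0.01 -0.01 0.0
1 -1 20 | 0.0 -0.0 0.0
seg 4 [563. -72. 148.]
-6 3 0 | 0.0 -0.0 0.0
-7 2 0 | 0.0 -0.0 0.0
-6 3 0 | 0.0 -0.0 0.0
-6 3 0 | 0.0 -0.0 0.0
seg 15 [ 557. -123.  146.]
-3 1 0 | 0.0 -0.0 0.0
-3 2 0 | 0.0 -0.0 0.0
-3 1 0 | 0.0 -0.0 0.0
-4 1 1 | 0.0 -0.0 0.0
-3 2 0 | 0.0 -0.0 0.0
-3 1 0 | 0.0 -0.0 0.0
-3 1 0 | 0.0 -0.0 0.0
-3 2 0 | 0.0 -0.0 0.0
-3 1 0 | 0.0 -0.0 0.0
-3 1 1 | 0.0 -0.0 0.0
-3 2 0 | 0.0 -0.0 0.0
-4 1 0 | 0.0 -0.0 0.0
-3 1 0 | 0.0 -0.0 0.0
-3 2 0 | 0.0 -0.0 0.0
-3 1 0 | 0.0 -0.0 0.0
```

```bash
python3 -m jog '[{"tx":0,"ty":0,"tz":21,"rx":0,"ry":0,"rz":0,"claw":1},{"tx":0,"ty":-1,"tz":20,"rx":0,"ry":0,"rz":0,"claw":1},{"tx":0,"ty":0,"tz":21,"rx":0,"ry":0,"rz":0,"claw":1},{"tx":0,"ty":0,"tz":20,"rx":0,"ry":0,"rz":0,"claw":1},{"tx":0,"ty":0,"tz":21,"rx":0,"ry":0,"rz":0,"claw":1},{"tx":1,"ty":-1,"tz":20,"rx":0,"ry":0,"rz":0,"claw":1},{"tx":-5,"ty":2,"tz":0,"rx":0,"ry":0,"rz":0,"claw":1},{"tx":-4,"ty":2,"tz":0,"rx":0,"ry":0,"rz":0,"claw":1},{"tx":-3,"ty":1,"tz":0,"rx":0,"ry":0,"rz":0,"claw":1},{"tx":-3,"ty":1,"tz":0,"rx":0,"ry":0,"rz":0,"claw":1},{"tx":-3,"ty":2,"tz":0,"rx":0,"ry":0,"rz":0,"claw":1},{"tx":-3,"ty":1,"tz":0,"rx":0,"ry":0,"rz":0,"claw":1},{"tx":-3,"ty":1,"tz":0,"rx":0,"ry":0,"rz":0,"claw":1},{"tx":-3,"ty":2,"tz":0,"rx":0,"ry":0,"rz":0,"claw":1},{"tx":-3,"ty":1,"tz":0,"rx":0,"ry":0,"rz":0,"claw":1},{"tx":-3,"ty":1,"tz":0,"rx":0,"ry":0,"rz":0,"claw":1},{"tx":-3,"ty":2,"tz":0,"rx":0,"ry":0,"rz":0,"claw":1},{"tx":-3,"ty":1,"tz":0,"rx":0,"ry":0,"rz":0,"claw":1}]'
cat >> h.py <<'E'
def lid(f):
    out=[]
    for cam in('scene','top'):
        s=snap(cam,f+cam); P=cloud(s).reshape(-1,3)
        d=(P-H)@C; y=(P-H)@np.array([-.993,.116,0]); z=P[:,2]-55
        m=(abs(y)<80)&(s['depth'].ravel()>0)
        best=[]
        th=np.linspace(0,1.8,181)
        for t in th:   # points near lid inner plane / outer plane, away from the case
            r=-d*np.cos(t)+z*np.sin(t); n=d*np.sin(t)+z*np.cos(t)
            k=m&(r>40)&(r<145)&(abs(n-5)<6)&(z>8)&(abs(y)>20); best.append(k.sum())
        out.append((cam,th[int(np.argmax(best))].round(2),max(best)))
    st=telemetry.read_state(); p=st['position']
    print(out,'t',st['time'],'tip case x,z',((p-H)@C).round(1),p[2].round(1),'F',st['ft_force'].round(1))
E
python3 - <<'E'
from h import *
lid('d1'); plan([(case(0,148),ori(90),6)])
E
```

```text
time: 7.45
position: [560.3, -96.2, 148.8]
orientation: [-2.725, -1.564, 0.0]
ft_force: [1.3, 0.9, 0.5]
gripper_width: 0.001
grip_force: 0.7
[('scene', np.float64(1.51), np.int64(737)), ('top', np.float64(1.45), np.int64(374))] t 7.55 tip case x,z 10.3 148.9 F [ 0.5 -0.6  0.8]
seg 6 [ 559. -107.  148.]
-2 1 0 | 0.0 0.0 -0.01
-1 0 0 | 0.0 0.0 -0.01
-2 1 0 | 0.0 0.0 -0.01
-1 1 1 | 0.0 0.0 -0.01
-2 0 0 | 0.0 0.0 -0.01
-1 1 0 | 0.0 0.0 -0.01
```

```bash
python3 -m jog '[{"tx":-3,"ty":1,"tz":0,"rx":0,"ry":0,"rz":0,"claw":1},{"tx":-3,"ty":1,"tz":0,"rx":0,"ry":0,"rz":0,"claw":1},{"tx":-3,"ty":2,"tz":0,"rx":0,"ry":0,"rz":0,"claw":1},{"tx":-3,"ty":1,"tz":0,"rx":0,"ry":0,"rz":0,"claw":1}]'
python3 - <<'E'
from h import *
lid('d2'); plan([(case(14,165),ori(90),1),(case(14,250),ori(90),2),(case(-190,210),ori(36),9),(case(-190,100),ori(36),4)])
E
```

```text
time: 7.95
position: [558.4, -109.0, 148.8]
orientation: [-2.724, -1.564, 0.001]
ft_force: [0.2, 2.1, -0.4]
gripper_width: 0.0
grip_force: 0.6
[('scene', np.float64(1.43), np.int64(932)), ('top', np.float64(1.37), np.int64(166))] t 8.05 tip case x,z -2.7 148.9 F [-0.4  0.3  0.1]
seg 1 [561. -93. 165.]
15 -6 -16 | 0.0 0.01 -0.06
seg 2 [561. -93. 250.]
0 0 -43 | 0.0 -0.0 0.0
0 0 -42 | 0.0 -0.0 0.0
seg 9 [ 537. -296.  210.]
-21 9 4 | -0.0 1.0 0.0
-21 9 3 | -0.0 1.0 0.0
-21 9 0 | -0.0 1.0 0.0
-21 9 -3 | -0.0 1.0 0.0
-21 9 -4 | -0.0 1.0 0.0
-20 9 -6 | -0.0 1.0 0.0
-20 8 -9 | -0.0 1.0 0.0
-18 9 -11 | -0.0 1.0 0.0
-17 9 -12 | -0.0 1.0 0.0
seg 4 [ 537. -296.  100.]
-22 0 16 | -0.0 -0.0 0.0
-23 0 16 | -0.0 -0.0 0.0
-22 0 16 | -0.0 -0.0 0.0
-22 0 16 | -0.0 -0.0 0.0
```

```bash
python3 -m jog '[{"tx":-3,"ty":1,"tz":0,"rx":0,"ry":0,"rz":0,"claw":1},{"tx":-3,"ty":2,"tz":0,"rx":0,"ry":0,"rz":0,"claw":1},{"tx":15,"ty":-6,"tz":-16,"rx":0,"ry":0,"rz":0,"claw":1},{"tx":0,"ty":0,"tz":-43,"rx":0,"ry":0,"rz":0,"claw":1},{"tx":0,"ty":0,"tz":-42,"rx":0,"ry":0,"rz":0,"claw":1},{"tx":-21,"ty":9,"tz":4,"rx":0,"ry":1,"rz":0,"claw":1},{"tx":-21,"ty":9,"tz":3,"rx":0,"ry":1,"rz":0,"claw":1},{"tx":-21,"ty":9,"tz":0,"rx":0,"ry":1,"rz":0,"claw":1},{"tx":-21,"ty":9,"tz":-3,"rx":0,"ry":1,"rz":0,"claw":1},{"tx":-21,"ty":9,"tz":-4,"rx":0,"ry":1,"rz":0,"claw":1},{"tx":-20,"ty":9,"tz":-6,"rx":0,"ry":1,"rz":0,"claw":1},{"tx":-20,"ty":8,"tz":-9,"rx":0,"ry":1,"rz":0,"claw":1},{"tx":-18,"ty":9,"tz":-11,"rx":0,"ry":1,"rz":0,"claw":1},{"tx":-17,"ty":9,"tz":-12,"rx":0,"ry":1,"rz":0,"claw":1},{"tx":-22,"ty":0,"tz":16,"rx":0,"ry":0,"rz":0,"claw":1},{"tx":-23,"ty":0,"tz":16,"rx":0,"ry":0,"rz":0,"claw":1},{"tx":-22,"ty":0,"tz":16,"rx":0,"ry":0,"rz":0,"claw":1}]'
python3 - <<'E'
from h import *
lid('d3')
# tip under tab for lid angle t: inset s along tab, gap g below inner face
def under(t,s=15,g=18):
    e=np.array([-143*np.cos(t),55+143*np.sin(t)]); u=np.array([np.cos(t),-np.sin(t)]); n=np.array([-np.sin(t),-np.cos(t)])
    q=e+s*u+g*n; print(t,q.round()); return case(*q)
for t in(.9,.8,.7,0): under(t)
plan([(under(.75,12,25),ori(36),6)])
E
```

```text
time: 9.75
position: [534.4, -302.5, 126.1]
orientation: [-2.134, -1.222, -1.083]
ft_force: [0.4, -0.5, -0.4]
gripper_width: 0.002
grip_force: 0.0
[('scene', np.float64(1.27), np.int64(1391)), ('top', np.float64(1.22), np.int64(486))] t 9.85 tip case x,z -195.0 124.2 F [-0.4  1.3 -0. ]
0.9 [-94. 144.]
0.8 [-102.  134.]
0.7 [-109.  124.]
0 [-128.   37.]
0.75 [-113.  126.]
seg 6 [ 546. -219.  126.]
8 -5 10 | 0.0 0.0 -0.01
7 -5 10 | 0.0 0.01 -0.02
8 -5 10 | 0.0 -0.0 -0.01
8 -5 10 | 0.01 0.0 -0.01
8 -6 11 | -0.0 0.01 -0.01
7 -5 10 | -0.0 -0.0 -0.02
```

```bash
python3 -m jog '[{"tx":8,"ty":-5,"tz":10,"rx":0,"ry":0,"rz":0,"claw":1},{"tx":8,"ty":-5,"tz":10,"rx":0,"ry":0,"rz":0,"claw":1},{"tx":8,"ty":-5,"tz":10,"rx":0,"ry":0,"rz":0,"claw":1},{"tx":8,"ty":-5,"tz":10,"rx":0,"ry":0,"rz":0,"claw":1},{"tx":8,"ty":-6,"tz":10,"rx":0,"ry":0,"rz":0,"claw":1},{"tx":7,"ty":-5,"tz":10,"rx":0,"ry":0,"rz":0,"claw":1},{"tx":0,"ty":0,"tz":0,"rx":0,"ry":0,"rz":0,"claw":1}]'
python3 - <<'E'
from h import *
lid('d4')
s=np.load('pics/d4scene.npz'); 
cv2.imwrite('pics/c4.png',cv2.resize(s['pixels'][110:310,170:400],(690,600))[:,:,::-1])
E
```

```text
time: 10.55
position: [547.3, -217.2, 131.0]
orientation: [-2.129, -1.226, -1.084]
ft_force: [-0.1, 0.2, -1.6]
gripper_width: 0.001
grip_force: 0.0
[('scene', np.float64(1.19), np.int64(1490)), ('top', np.float64(1.13), np.int64(655))] t 10.65 tip case x,z -113.1 130.7 F [-0.  -0.7  0.4]
```

View pics/c4.png

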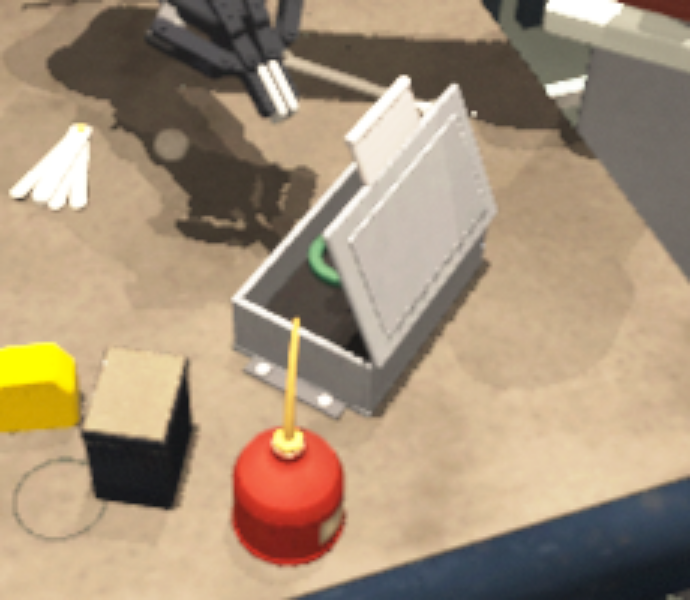

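The lid is falling (about 1.16 rad); fingertips at (285,105), in front of the tab (385,130), ready. Wait.

```bash
python3 -m jog '[{"tx":0,"ty":0,"tz":0,"rx":0,"ry":0,"rz":0,"claw":1},{"tx":0,"ty":0,"tz":0,"rx":0,"ry":0,"rz":0,"claw":1},{"tx":0,"ty":0,"tz":0,"rx":0,"ry":0,"rz":0,"claw":1},{"tx":0,"ty":0,"tz":0,"rx":0,"ry":0,"rz":0,"claw":1},{"tx":0,"ty":0,"tz":0,"rx":0,"ry":0,"rz":0,"claw":1},{"tx":0,"ty":0,"tz":0,"rx":0,"ry":0,"rz":0,"claw":1},{"tx":0,"ty":0,"tz":0,"rx":0,"ry":0,"rz":0,"claw":1},{"tx":0,"ty":0,"tz":0,"rx":0,"ry":0,"rz":0,"claw":1}]'
python3 - <<'E'
from h import *
lid('d5')
E
```

```text
time: 11.45
position: [546.8, -219.7, 130.5]
orientation: [-2.132, -1.224, -1.083]
ft_force: [-0.3, -0.7, 1.3]
gripper_width: 0.0
grip_force: 0.0
[('scene', np.float64(1.04), np.int64(1659)), ('top', np.float64(0.99), np.int64(913))] t 11.55 tip case x,z -113.3 130.5 F [ 0.4  0.  -0.3]
```

```bash
python3 -m jog '[{"tx":0,"ty":0,"tz":0,"rx":0,"ry":0,"rz":0,"claw":1},{"tx":0,"ty":0,"tz":0,"rx":0,"ry":0,"rz":0,"claw":1},{"tx":0,"ty":0,"tz":0,"rx":0,"ry":0,"rz":0,"claw":1},{"tx":0,"ty":0,"tz":0,"rx":0,"ry":0,"rz":0,"claw":1},{"tx":0,"ty":0,"tz":0,"rx":0,"ry":0,"rz":0,"claw":1},{"tx":-0.8,"ty":0,"tz":0.6,"rx":0,"ry":0,"rz":0,"claw":1},{"tx":-0.8,"ty":0,"tz":0.6,"rx":0,"ry":0,"rz":0,"claw":1},{"tx":-0.8,"ty":0,"tz":0.6,"rx":0,"ry":0,"rz":0,"claw":1},{"tx":-0.8,"ty":0,"tz":0.6,"rx":0,"ry":0,"rz":0,"claw":1},{"tx":-0.8,"ty":0,"tz":0.6,"rx":0,"ry":0,"rz":0,"claw":1},{"tx":-0.8,"ty":0,"tz":0.6,"rx":0,"ry":0,"rz":0,"claw":1}]'
python3 - <<'E'
from h import *
lid('d6')
E
```

```text
time: 12.65
position: [546.9, -219.7, 124.4]
orientation: [-2.132, -1.224, -1.083]
ft_force: [0.5, 0.6, 0.5]
gripper_width: -0.001
grip_force: 0.0
[('scene', np.float64(0.76), np.int64(1813)), ('top', np.float64(0.7), np.int64(1373))] t 12.75 tip case x,z -113.3 124.3 F [-0.2  1.  -0.6]
```

```bash
python3 -m jog '[{"tx":-0.4,"ty":0,"tz":0.3,"rx":0,"ry":0,"rz":0,"claw":1},{"tx":-0.4,"ty":0,"tz":0.3,"rx":0,"ry":0,"rz":0,"claw":1},{"tx":-0.4,"ty":0,"tz":0.3,"rx":0,"ry":0,"rz":0,"claw":1},{"tx":-0.4,"ty":0,"tz":0.3,"rx":0,"ry":0,"rz":0,"claw":1}]'
python3 - <<'E'
from h import *
lid('d7')
s=np.load('pics/d7scene.npz'); 
cv2.imwrite('pics/c7.png',cv2.resize(s['pixels'][110:260,220:400],(720,600))[:,:,::-1])
E
```

```text
time: 13.15
position: [546.9, -219.7, 122.5]
orientation: [-2.132, -1.224, -1.083]
ft_force: [-0.2, -0.4, 0.2]
gripper_width: 0.0
grip_force: 0.0
[('scene', np.float64(0.58), np.int64(1819)), ('top', np.float64(0.54), np.int64(1559))] t 13.25 tip case x,z -113.3 122.4 F [ 0.9  0.3 -0.7]
```

View pics/c7.png

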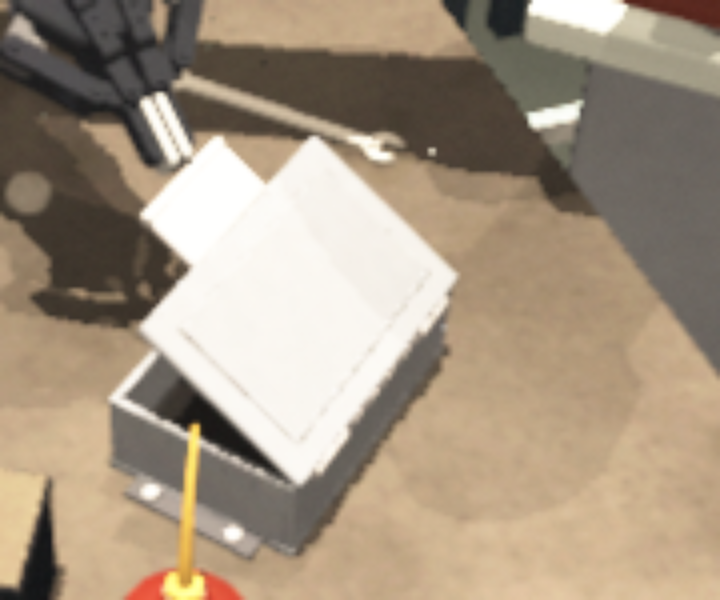

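Run:
```python
from h import *
s=np.load('pics/d7top.npz'); P=cloud(s)
cv2.imwrite('pics/c7t.png',cv2.resize(s['pixels'][120:270,150:330],(720,600))[:,:,::-1])
Q=P[120:270,150:330].reshape(-1,3); d=(Q-H)@C; y=(Q-H)@np.array([-.993,.116,0]); z=Q[:,2]
for lo in range(-150,-20,10):
    m=(d>lo)&(d<lo+10)&(abs(y)<15)&(z>60); print(lo, np.percentile(z[m],[5,50,95]).round() if m.sum() else None)
```

```text
-150 [149. 157. 162.]
-140 [144. 151. 156.]
-130 [133. 137. 149.]
-120 [127. 131. 134.]
-110 [120. 124. 127.]
-100 [114. 118. 122.]
-90 [110. 112. 115.]
-80 [105. 109. 112.]
-70 [ 98. 102. 106.]
-60 [ 92.  96. 100.]
-50 [87. 90. 94.]
-40 [80. 84. 87.]
-30 [75. 78. 82.]
```

View pics/c7t.png

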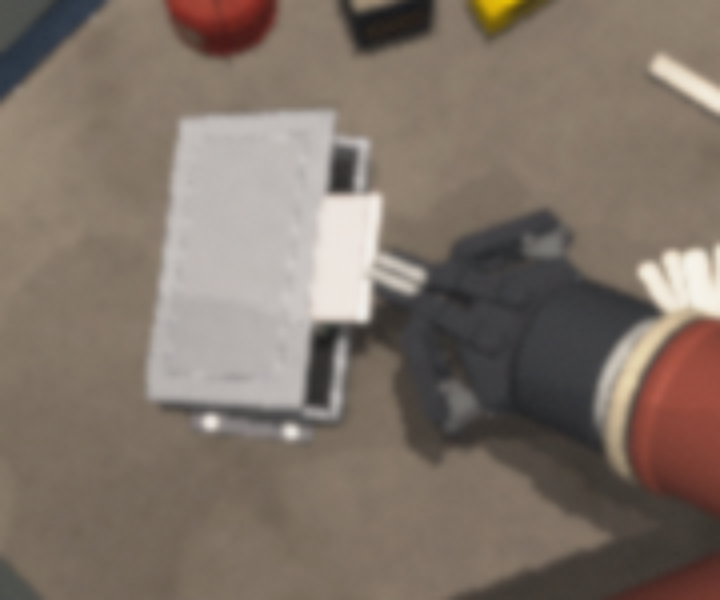

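Top view: the fingers (380,265) are clearly under the tab edge (375,260). Hold and confirm contact.

```bash
python3 -m jog '[{"tx":0,"ty":0,"tz":0,"rx":0,"ry":0,"rz":0,"claw":1},{"tx":0,"ty":0,"tz":0,"rx":0,"ry":0,"rz":0,"claw":1}]'
python3 - <<'E'
from h import *
lid('d8')
E
```

```text
time: 13.45
position: [546.9, -219.7, 122.6]
orientation: [-2.132, -1.224, -1.083]
ft_force: [0.3, 0.3, 0.4]
gripper_width: 0.001
grip_force: 0.0
[('scene', np.float64(0.48), np.int64(1797)), ('top', np.float64(0.43), np.int64(1640))] t 13.55 tip case x,z -113.3 122.5 F [ 0.6 -0.3  0.1]
```

Run:
```python
from h import *
a=np.load('pics/d8scene.npz')['pixels'][120:200,240:310]; t=np.load('pics/d8top.npz'); b=t['pixels'][150:230,215:285]
cv2.imwrite('pics/c8.png',np.hstack([cv2.resize(a,(400,457)),cv2.resize(b,(400,457))])[:,:,::-1])
P=cloud(t)[120:270,150:330].reshape(-1,3); s=np.load('pics/d8scene.npz'); P2=cloud(s)[120:220,230:340].reshape(-1,3)
for n,Q in(('top',P),('scene',P2)):
  d=(Q-H)@C; y=(Q-H)@np.array([-.993,.116,0]); z=Q[:,2]
  for lo in range(-160,-85,8):
    r=[]
    for yl in(-40,-25,-10,0,10,25):
      m=(d>lo)&(d<lo+8)&(y>yl)&(y<yl+10)&(z>60); r.append(int(np.median(z[m])) if m.sum()>1 else None)
    print(n,lo,r)
```

```text
top -160 [None, None, None, 161, 166, 173]
top -152 [None, None, None, 156, 162, 164]
top -144 [None, None, 147, 152, 157, 155]
top -136 [121, 119, 121, 149, 148, 120]
top -128 [116, 117, 117, 141, 118, 116]
top -120 [112, 114, 113, 113, 113, 113]
top -112 [109, 110, 109, 109, 110, 108]
top -104 [105, 106, 105, 106, 105, 106]
top -96 [102, 102, 103, 102, 102, 102]
top -88 [100, 100, 100, 100, 100, 100]
scene -160 [None, None, None, 163, 170, 176]
scene -152 [None, None, 148, 157, 165, 168]
scene -144 [None, None, 147, 155, 160, 160]
scene -136 [122, 124, 143, 150, 152, 125]
scene -128 [122, 122, 122, 141, 124, 122]
scene -120 [118, 118, 118, 118, 118, 118]
scene -112 [114, 114, 114, 115, 114, 114]
scene -104 [109, 110, 110, 110, 110, 110]
scene -96 [107, 106, 107, 107, 107, 106]
scene -88 [104, 104, 104, 103, 104, 104]
```

View pics/c8.png

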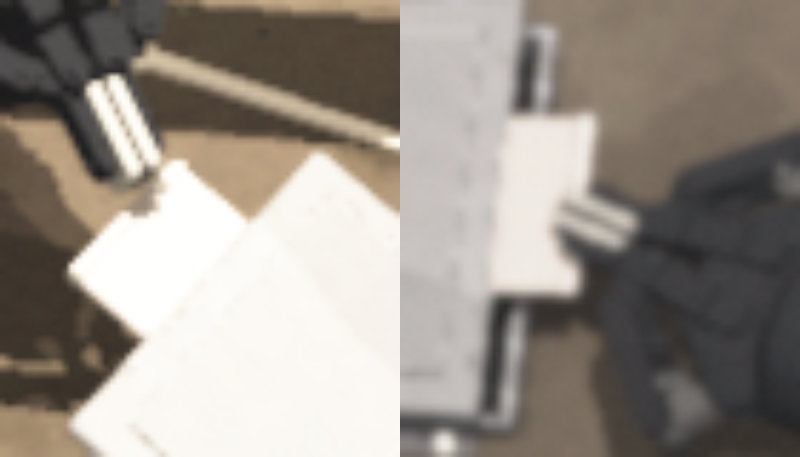

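The lid slipped past just inside the tip: in the picture the fingertip (150,190 left; 560,215 right) is now above the tab. The visible tip ends ~10 mm short of the nominal TCP. I must go out, down and under at once.

Run:
```python
from h import *
o=R.from_rotvec(telemetry.read_state()['orientation'])
plan([(case(-152,112,5),o,1),(case(-160,70,5),o,1),(case(-143,52,5),o,1),(case(-120,55,5),o,1),(case(-118,57,5),o,1)])
p=telemetry.read_state()['position']; print((p-H)@np.array([-.993,.116,0]))
```

```text
seg 1 [ 536. -257.  112.]
-31 10 -24 | 0.0 0.0 0.0
seg 1 [ 535. -265.   70.]
-38 3 19 | 0.0 0.0 0.0
seg 1 [ 537. -248.   52.]
-5 -7 23 | 0.0 0.0 0.0
seg 1 [ 540. -226.   55.]
14 -9 15 | 0.0 0.0 0.0
seg 1 [ 540. -224.   57.]
3 -1 0 | 0.0 0.0 0.0
-1.0229655185512736
```

```bash
python3 -m jog '[{"tx":-31,"ty":10,"tz":-24,"rx":0,"ry":0,"rz":0,"claw":1},{"tx":-38,"ty":3,"tz":19,"rx":0,"ry":0,"rz":0,"claw":1},{"tx":-5,"ty":-7,"tz":23,"rx":0,"ry":0,"rz":0,"claw":1},{"tx":14,"ty":-9,"tz":15,"rx":0,"ry":0,"rz":0,"claw":1},{"tx":3,"ty":-1,"tz":0,"rx":0,"ry":0,"rz":0,"claw":1}]'
python3 - <<'E'
from h import *
lid('d9')
E
```

```text
time: 14.05
position: [539.6, -221.4, 55.9]
orientation: [-2.13, -1.223, -1.081]
ft_force: [-0.2, -0.1, -2.9]
gripper_width: -0.0
grip_force: 1.2
[('scene', np.float64(0.28), np.int64(1728)), ('top', np.float64(0.27), np.int64(1712))] t 14.15 tip case x,z -118.0 57.4 F [ 0.2 -1.  -0.8]
```

Caught gently at about 0.28 rad (2.9 N). That is lower than wanted, so I'll raise the lid again under the tab, and let it drop a little and catch it properly.

Run:
```python
from h import *
s=telemetry.read_state(); o=R.from_rotvec(s['orientation']); print(s['ft_force'])
plan([(case(-114,77,5),o,1),(case(-107,98,5),o,1),(case(-96,116,5),o,1),(case(-82,132,5),o,1)])
```

```text
[ 0.15983813 -1.04138319 -0.76381889]
seg 1 [ 541. -220.   77.]
18 -1 -8 | 0.0 0.0 0.0
seg 1 [ 542. -213.   98.]
21 -3 -8 | 0.0 0.0 0.0
seg 1 [ 543. -202.  116.]
20 -5 -2 | 0.0 0.0 0.0
seg 1 [ 545. -188.  132.]
21 -5 1 | 0.0 0.0 0.0
```

```bash
python3 -m jog '[{"tx":3,"ty":0,"tz":-1,"rx":0,"ry":0,"rz":0,"claw":1},{"tx":4,"ty":0,"tz":-2,"rx":0,"ry":0,"rz":0,"claw":1},{"tx":4,"ty":0,"tz":-2,"rx":0,"ry":0,"rz":0,"claw":1},{"tx":4,"ty":0,"tz":-2,"rx":0,"ry":0,"rz":0,"claw":1},{"tx":4,"ty":-1,"tz":-2,"rx":0,"ry":0,"rz":0,"claw":1},{"tx":4,"ty":-1,"tz":-2,"rx":0,"ry":0,"rz":0,"claw":1},{"tx":4,"ty":-1,"tz":-2,"rx":0,"ry":0,"rz":0,"claw":1},{"tx":4,"ty":0,"tz":-1,"rx":0,"ry":0,"rz":0,"claw":1},{"tx":4,"ty":-1,"tz":-2,"rx":0,"ry":0,"rz":0,"claw":1},{"tx":4,"ty":-1,"tz":-1,"rx":0,"ry":0,"rz":0,"claw":1}]'
python3 - <<'E'
from h import *
lid('e1')
E
```

```text
time: 15.15
position: [540.3, -213.1, 98.9]
orientation: [-2.132, -1.224, -1.083]
ft_force: [1.4, -0.1, -3.5]
gripper_width: 0.001
grip_force: 1.4
[('scene', np.float64(0.56), np.int64(1833)), ('top', np.float64(0.53), np.int64(1560))] t 15.25 tip case x,z -107.3 99.3 F [-0.  -0.3 -1.5]
```

Lifting works as predicted (0.55 rad, ~3 N). Continue.

```bash
python3 -m jog '[{"tx":4,"ty":-1,"tz":-1,"rx":0,"ry":0,"rz":0,"claw":1},{"tx":4,"ty":-1,"tz":0,"rx":0,"ry":0,"rz":0,"claw":1},{"tx":4,"ty":-1,"tz":-1,"rx":0,"ry":0,"rz":0,"claw":1},{"tx":4,"ty":-1,"tz":0,"rx":0,"ry":0,"rz":0,"claw":1},{"tx":4,"ty":-1,"tz":0,"rx":0,"ry":0,"rz":0,"claw":1},{"tx":4,"ty":-1,"tz":0,"rx":0,"ry":0,"rz":0,"claw":1},{"tx":4,"ty":-1,"tz":0,"rx":0,"ry":0,"rz":0,"claw":1},{"tx":5,"ty":-1,"tz":0,"rx":0,"ry":0,"rz":0,"claw":1},{"tx":4,"ty":-1,"tz":0,"rx":0,"ry":0,"rz":0,"claw":1},{"tx":4,"ty":-1,"tz":1,"rx":0,"ry":0,"rz":0,"claw":1}]'
python3 - <<'E'
from h import *
lid('e2')
s=telemetry.read_state(); o=R.from_rotvec(s['orientation']); 
plan([(case(-94,116,5),o,1)])
E
```

```text
time: 16.25
position: [543.2, -187.7, 132.5]
orientation: [-2.132, -1.224, -1.083]
ft_force: [-1.9, -1.0, -2.6]
gripper_width: -0.002
grip_force: 1.4
[('scene', np.float64(0.86), np.int64(1779)), ('top', np.float64(0.82), np.int64(1209))] t 16.35 tip case x,z -81.7 133.0 F [-0.2 -1.3 -0.5]
seg 1 [ 543. -200.  116.]
-20 6 1 | 0.0 0.0 0.0
```

Run:
```python
from h import *
s=telemetry.read_state(); o=R.from_rotvec(s['orientation']); 
plan([(case(-66.5,145,5),o,4),(case(-44,156.5,5),o,5),(case(-20,163,5),o,5),(case(-2,165,5),o,4),(case(10,165,5),o,3)])
```

```text
seg 4 [ 546. -172.  145.]
5 -1 1 | 0.0 0.0 0.0
4 -2 1 | 0.0 0.0 0.0
5 -1 1 | 0.0 0.0 0.0
4 -1 2 | 0.0 0.0 0.0
seg 5 [ 549. -150.  156.]
4 -2 2 | 0.0 0.0 0.0
5 -2 2 | 0.0 0.0 0.0
4 -2 2 | 0.0 0.0 0.0
4 -1 2 | 0.0 0.0 0.0
5 -2 1 | 0.0 0.0 0.0
seg 5 [ 552. -126.  163.]
4 -2 3 | 0.0 0.0 0.0
3 -2 3 | 0.0 0.0 0.0
4 -2 3 | 0.0 0.0 0.0
3 -2 2 | 0.0 0.0 0.0
4 -2 3 | 0.0 0.0 0.0
seg 4 [ 554. -108.  165.]
3 -2 3 | 0.0 0.0 0.0
3 -1 3 | 0.0 0.0 0.0
2 -2 3 | 0.0 0.0 0.0
3 -2 3 | 0.0 0.0 0.0
seg 3 [555. -96. 165.]
2 -2 3 | 0.0 0.0 0.0
2 -1 3 | 0.0 0.0 0.0
3 -2 3 | 0.0 0.0 0.0
```

There is ample time (16 of 54 s), so I redo the sequence properly: raise the lid back past upright, then draw and catch again.

```bash
python3 -m jog '[{"tx":5,"ty":-1,"tz":1,"rx":0,"ry":0,"rz":0,"claw":1},{"tx":4,"ty":-2,"tz":1,"rx":0,"ry":0,"rz":0,"claw":1},{"tx":5,"ty":-1,"tz":1,"rx":0,"ry":0,"rz":0,"claw":1},{"tx":4,"ty":-1,"tz":2,"rx":0,"ry":0,"rz":0,"claw":1},{"tx":4,"ty":-2,"tz":2,"rx":0,"ry":0,"rz":0,"claw":1},{"tx":5,"ty":-2,"tz":2,"rx":0,"ry":0,"rz":0,"claw":1},{"tx":4,"ty":-2,"tz":2,"rx":0,"ry":0,"rz":0,"claw":1},{"tx":4,"ty":-1,"tz":2,"rx":0,"ry":0,"rz":0,"claw":1},{"tx":5,"ty":-2,"tz":1,"rx":0,"ry":0,"rz":0,"claw":1},{"tx":4,"ty":-2,"tz":3,"rx":0,"ry":0,"rz":0,"claw":1},{"tx":3,"ty":-2,"tz":3,"rx":0,"ry":0,"rz":0,"claw":1},{"tx":4,"ty":-2,"tz":3,"rx":0,"ry":0,"rz":0,"claw":1}]'
python3 - <<'E'
from h import *
lid('e3')
E
```

```text
time: 17.55
position: [550.8, -135.4, 160.1]
orientation: [-2.132, -1.224, -1.084]
ft_force: [-1.1, -3.5, 1.4]
gripper_width: 0.001
grip_force: 1.2
[('scene', np.float64(1.29), np.int64(1356)), ('top', np.float64(1.25), np.int64(419))] t 17.65 tip case x,z -28.4 160.3 F [0.  0.5 0.6]
```

```bash
python3 -m jog '[{"tx":3,"ty":-2,"tz":2,"rx":0,"ry":0,"rz":0,"claw":1},{"tx":4,"ty":-2,"tz":3,"rx":0,"ry":0,"rz":0,"claw":1},{"tx":3,"ty":-2,"tz":3,"rx":0,"ry":0,"rz":0,"claw":1},{"tx":3,"ty":-1,"tz":3,"rx":0,"ry":0,"rz":0,"claw":1},{"tx":2,"ty":-2,"tz":3,"rx":0,"ry":0,"rz":0,"claw":1},{"tx":3,"ty":-2,"tz":3,"rx":0,"ry":0,"rz":0,"claw":1},{"tx":2,"ty":-2,"tz":3,"rx":0,"ry":0,"rz":0,"claw":1},{"tx":2,"ty":-1,"tz":3,"rx":0,"ry":0,"rz":0,"claw":1},{"tx":2,"ty":-2,"tz":3,"rx":0,"ry":0,"rz":0,"claw":1},{"tx":2,"ty":-1,"tz":2,"rx":0,"ry":0,"rz":0,"claw":1},{"tx":1,"ty":-1,"tz":2,"rx":0,"ry":0,"rz":0,"claw":1},{"tx":1,"ty":-1,"tz":2,"rx":0,"ry":0,"rz":0,"claw":1}]'
python3 - <<'E'
from h import *
lid('e4')
plan([(case(-40,230),ori(40),2),(case(-20,290),ori(65),4),(case(62,285),ori(90),4),(case(62,150),ori(90),4),(case(40,148),ori(90),4)])
E
```

```text
time: 18.85
position: [555.6, -89.3, 163.6]
orientation: [-2.132, -1.224, -1.083]
ft_force: [1.3, -0.8, 0.6]
gripper_width: 0.0
grip_force: 0.3
[('scene', np.float64(1.63), np.int64(741)), ('top', np.float64(1.59), np.int64(644))] t 18.95 tip case x,z 17.4 163.6 F [-0.6  0.1 -0.3]
seg 2 [ 554. -147.  230.]
12 14 -40 | 0.01 -0.32 -0.01
11 14 -40 | 0.02 -0.33 -0.02
seg 4 [ 557. -127.  290.]
14 -2 -6 | -0.0 -1.04 0.0
14 -2 -8 | -0.0 -1.04 0.0
13 -2 -9 | -0.0 -1.04 0.0
11 -2 -10 | -0.0 -1.05 0.0
seg 4 [566. -45. 285.]
17 -8 9 | -0.0 -1.04 0.0
17 -8 7 | -0.0 -1.04 0.0
18 -8 5 | -0.0 -1.04 0.0
19 -8 3 | -0.0 -1.04 0.0
seg 4 [566. -45. 150.]
0 0 34 | -0.0 -0.0 0.0
0 0 34 | -0.0 -0.0 0.0
0 0 34 | -0.0 -0.0 0.0
0 0 33 | -0.0 -0.0 0.0
seg 4 [564. -67. 148.]
-5 2 1 | -0.0 -0.0 0.0
-5 2 0 | -0.0 -0.0 0.0
-5 2 1 | -0.0 -0.0 0.0
-5 2 0 | -0.0 -0.0 0.0
```

```bash
python3 -m jog '[{"tx":12,"ty":14,"tz":-40,"rx":0,"ry":-0.3,"rz":0,"claw":1},{"tx":11,"ty":14,"tz":-40,"rx":0,"ry":-0.5,"rz":0,"claw":1},{"tx":14,"ty":-2,"tz":-6,"rx":0,"ry":-1,"rz":0,"claw":1},{"tx":14,"ty":-2,"tz":-8,"rx":0,"ry":-1,"rz":0,"claw":1},{"tx":13,"ty":-2,"tz":-9,"rx":0,"ry":-1,"rz":0,"claw":1},{"tx":11,"ty":-2,"tz":-10,"rx":0,"ry":-1,"rz":0,"claw":1},{"tx":17,"ty":-8,"tz":9,"rx":0,"ry":-1,"rz":0,"claw":1},{"tx":17,"ty":-8,"tz":7,"rx":0,"ry":-1,"rz":0,"claw":1},{"tx":18,"ty":-8,"tz":5,"rx":0,"ry":-1,"rz":0,"claw":1},{"tx":19,"ty":-8,"tz":3,"rx":0,"ry":-1,"rz":0,"claw":1}]'
python3 - <<'E'
from h import *
lid('e5')
plan([(case(62,150),ori(90),4),(case(40,148),ori(90),4)])
E
```

```text
time: 19.95
position: [567.6, -44.9, 286.9]
orientation: [-2.719, -1.56, -0.023]
ft_force: [0.6, 0.8, -0.3]
gripper_width: 0.0
grip_force: 0.0
[('scene', np.float64(1.69), np.int64(619)), ('top', np.float64(1.65), np.int64(816))] t 20.05 tip case x,z 70.4 284.9 F [-0.6 -0.1 -1.4]
seg 4 [566. -45. 150.]
-3 1 34 | -0.0 -0.04 0.02
-2 0 33 | -0.01 -0.03 0.01
-2 0 34 | -0.0 -0.04 0.02
-3 1 34 | -0.01 -0.03 0.02
seg 4 [564. -67. 148.]
-5 2 0 | 0.0 -0.0 -0.0
-5 2 1 | 0.0 -0.0 -0.0
-5 3 0 | 0.0 -0.0 -0.0
-5 2 1 | 0.0 -0.0 -0.0
```

```bash
python3 -m jog '[{"tx":-3,"ty":1,"tz":34,"rx":0,"ry":0,"rz":0,"claw":1},{"tx":-2,"ty":0,"tz":33,"rx":0,"ry":0,"rz":0,"claw":1},{"tx":-2,"ty":0,"tz":34,"rx":0,"ry":0,"rz":0,"claw":1},{"tx":-3,"ty":1,"tz":34,"rx":0,"ry":0,"rz":0,"claw":1},{"tx":-5,"ty":2,"tz":0,"rx":0,"ry":0,"rz":0,"claw":1},{"tx":-5,"ty":2,"tz":1,"rx":0,"ry":0,"rz":0,"claw":1},{"tx":-5,"ty":2,"tz":0,"rx":0,"ry":0,"rz":0,"claw":1},{"tx":-4,"ty":2,"tz":0,"rx":0,"ry":0,"rz":0,"claw":1},{"tx":-3,"ty":1,"tz":0,"rx":0,"ry":0,"rz":0,"claw":1},{"tx":-3,"ty":2,"tz":0,"rx":0,"ry":0,"rz":0,"claw":1},{"tx":-3,"ty":1,"tz":0,"rx":0,"ry":0,"rz":0,"claw":1},{"tx":-3,"ty":1,"tz":0,"rx":0,"ry":0,"rz":0,"claw":1},{"tx":-3,"ty":2,"tz":0,"rx":0,"ry":0,"rz":0,"claw":1},{"tx":-3,"ty":1,"tz":0,"rx":0,"ry":0,"rz":0,"claw":1},{"tx":-3,"ty":1,"tz":0,"rx":0,"ry":0,"rz":0,"claw":1},{"tx":-3,"ty":2,"tz":0,"rx":0,"ry":0,"rz":0,"claw":1},{"tx":-3,"ty":1,"tz":0,"rx":0,"ry":0,"rz":0,"claw":1}]'
python3 - <<'E'
from h import *
lid('e6')
E
```

```text
time: 21.75
position: [559.3, -103.1, 148.7]
orientation: [-2.716, -1.559, -0.025]
ft_force: [0.5, 1.0, 0.6]
gripper_width: 0.003
grip_force: 0.7
[('scene', np.float64(1.47), np.int64(846)), ('top', np.float64(1.4), np.int64(229))] t 21.85 tip case x,z 3.3 148.8 F [-0.3 -0.1  0.4]
```

```bash
python3 -m jog '[{"tx":-3,"ty":1,"tz":0,"rx":0,"ry":0,"rz":0,"claw":1},{"tx":-3,"ty":1,"tz":0,"rx":0,"ry":0,"rz":0,"claw":1},{"tx":-3,"ty":1,"tz":0,"rx":0,"ry":0,"rz":0,"claw":1},{"tx":-3,"ty":2,"tz":0,"rx":0,"ry":0,"rz":0,"claw":1},{"tx":15,"ty":-6,"tz":-16,"rx":0,"ry":0,"rz":0,"claw":1},{"tx":0,"ty":0,"tz":-43,"rx":0,"ry":0,"rz":0,"claw":1},{"tx":0,"ty":0,"tz":-42,"rx":0,"ry":0,"rz":0,"claw":1},{"tx":-21,"ty":9,"tz":4,"rx":0,"ry":1,"rz":0,"claw":1},{"tx":-21,"ty":9,"tz":3,"rx":0,"ry":1,"rz":0,"claw":1},{"tx":-21,"ty":9,"tz":0,"rx":0,"ry":1,"rz":0,"claw":1},{"tx":-21,"ty":9,"tz":-3,"rx":0,"ry":1,"rz":0,"claw":1},{"tx":-21,"ty":9,"tz":-4,"rx":0,"ry":1,"rz":0,"claw":1},{"tx":-20,"ty":9,"tz":-6,"rx":0,"ry":1,"rz":0,"claw":1},{"tx":-20,"ty":8,"tz":-9,"rx":0,"ry":1,"rz":0,"claw":1},{"tx":-18,"ty":9,"tz":-11,"rx":0,"ry":1,"rz":0,"claw":1},{"tx":-17,"ty":9,"tz":-12,"rx":0,"ry":1,"rz":0,"claw":1},{"tx":-22,"ty":0,"tz":16,"rx":0,"ry":0,"rz":0,"claw":1},{"tx":-23,"ty":0,"tz":16,"rx":0,"ry":0,"rz":0,"claw":1},{"tx":-22,"ty":0,"tz":16,"rx":0,"ry":0,"rz":0,"claw":1}]'
python3 - <<'E'
from h import *
lid('e7')
s=telemetry.read_state(); o=R.from_rotvec(s['orientation']); print(o.as_matrix()[:,2].round(2))
plan([(case(-84,128,5),o,6)])
E
```

```text
time: 23.75
position: [534.3, -302.6, 122.4]
orientation: [-2.117, -1.213, -1.102]
ft_force: [-0.6, 0.1, -0.1]
gripper_width: 0.0
grip_force: 0.0
[('scene', np.float64(1.25), np.int64(1424)), ('top', np.float64(1.2), np.int64(525))] t 23.85 tip case x,z -195.1 120.4 F [-0.6  0.8 -0.2]
[ 0.41  0.71 -0.57]
seg 6 [ 544. -190.  128.]
11 -8 13 | 0.0 0.0 0.0
10 -8 13 | 0.0 0.0 0.0
11 -7 13 | 0.0 0.0 0.0
10 -8 13 | 0.0 0.0 0.0
11 -8 13 | 0.0 0.0 0.0
11 -8 14 | 0.0 0.0 0.0
```

```bash
python3 -m jog '[{"tx":11,"ty":-8,"tz":13,"rx":0,"ry":0,"rz":0,"claw":1},{"tx":10,"ty":-8,"tz":13,"rx":0,"ry":0,"rz":0,"claw":1},{"tx":11,"ty":-7,"tz":13,"rx":0,"ry":0,"rz":0,"claw":1},{"tx":10,"ty":-8,"tz":13,"rx":0,"ry":0,"rz":0,"claw":1},{"tx":11,"ty":-8,"tz":13,"rx":0,"ry":0,"rz":0,"claw":1},{"tx":11,"ty":-8,"tz":13,"rx":0,"ry":0,"rz":0,"claw":1},{"tx":0,"ty":0,"tz":0,"rx":0,"ry":0,"rz":0,"claw":1}]'
python3 - <<'E'
from h import *
lid('e8')
E
```

```text
time: 24.55
position: [545.8, -188.7, 134.1]
orientation: [-2.112, -1.217, -1.105]
ft_force: [0.0, -0.8, -0.4]
gripper_width: 0.002
grip_force: 0.0
[('scene', np.float64(1.15), np.int64(1515)), ('top', np.float64(1.11), np.int64(697))] t 24.65 tip case x,z -85.1 133.4 F [0.1 0.4 0.3]
```

```bash
python3 -m jog '[{"tx":0,"ty":0,"tz":0,"rx":0,"ry":0,"rz":0,"claw":1},{"tx":0,"ty":0,"tz":0,"rx":0,"ry":0,"rz":0,"claw":1},{"tx":0,"ty":0,"tz":0,"rx":0,"ry":0,"rz":0,"claw":1},{"tx":0,"ty":0,"tz":0,"rx":0,"ry":0,"rz":0,"claw":1},{"tx":0,"ty":0,"tz":0,"rx":0,"ry":0,"rz":0,"claw":1},{"tx":0,"ty":0,"tz":0,"rx":0,"ry":0,"rz":0,"claw":1},{"tx":0,"ty":0,"tz":0,"rx":0,"ry":0,"rz":0,"claw":1},{"tx":0,"ty":0,"tz":0,"rx":0,"ry":0,"rz":0,"claw":1},{"tx":0,"ty":0,"tz":0,"rx":0,"ry":0,"rz":0,"claw":1},{"tx":0,"ty":0,"tz":0,"rx":0,"ry":0,"rz":0,"claw":1},{"tx":0,"ty":0,"tz":0,"rx":0,"ry":0,"rz":0,"claw":1},{"tx":0,"ty":0,"tz":0,"rx":0,"ry":0,"rz":0,"claw":1},{"tx":0,"ty":0,"tz":0,"rx":0,"ry":0,"rz":0,"claw":1},{"tx":0,"ty":0,"tz":0,"rx":0,"ry":0,"rz":0,"claw":1},{"tx":0,"ty":0,"tz":0,"rx":0,"ry":0,"rz":0,"claw":1}]'
python3 - <<'E'
from h import *
lid('e9')
E
```

```text
time: 26.15
position: [545.2, -190.8, 132.0]
orientation: [-2.115, -1.214, -1.103]
ft_force: [0.1, 0.3, -0.1]
gripper_width: 0.002
grip_force: 0.0
[('scene', np.float64(0.85), np.int64(1759)), ('top', np.float64(0.79), np.int64(1242))] t 26.25 tip case x,z -84.9 131.9 F [-0.4 -1.1 -0.8]
```

```bash
python3 -m jog '[{"tx":0,"ty":0,"tz":0,"rx":0,"ry":0,"rz":0,"claw":1},{"tx":0,"ty":0,"tz":0,"rx":0,"ry":0,"rz":0,"claw":1}]'
python3 - <<'E'
from h import *
lid('f0')
s=telemetry.read_state(); o=R.from_rotvec(s['orientation']); 
plan([(case(-96,116,5),o,1),(case(-107,98,5),o,1),(case(-114,77,5),o,1),(case(-119,57,5),o,1),(case(-121,35,5),o,1),(case(-121,18,5),o,1)])
E
```

```text
time: 26.45
position: [545.2, -190.9, 131.8]
orientation: [-2.116, -1.214, -1.102]
ft_force: [0.1, -1.4, -0.9]
gripper_width: -0.0
grip_force: 0.7
[('scene', np.float64(0.84), np.int64(1792)), ('top', np.float64(0.79), np.int64(1247))] t 26.55 tip case x,z -84.9 131.9 F [ 0.1 -1.  -0.4]
seg 1 [ 543. -202.  116.]
-19 4 1 | 0.0 0.0 0.0
seg 1 [ 542. -213.   98.]
-21 4 2 | 0.0 0.0 0.0
seg 1 [ 541. -220.   77.]
-20 3 6 | 0.0 0.0 0.0
seg 1 [ 540. -225.   57.]
-19 2 8 | 0.0 0.0 0.0
seg 1 [ 540. -227.   35.]
-20 1 11 | 0.0 0.0 0.0
seg 1 [ 540. -227.   18.]
-13 0 10 | 0.0 0.0 0.0
```

Caught at about 0.81 rad and held. Now lower slowly.

```bash
python3 -m jog '[{"tx":-1.9,"ty":0.4,"tz":0.1,"rx":0,"ry":0,"rz":0,"claw":1},{"tx":-1.9,"ty":0.4,"tz":0.1,"rx":0,"ry":0,"rz":0,"claw":1},{"tx":-1.9,"ty":0.4,"tz":0.1,"rx":0,"ry":0,"rz":0,"claw":1},{"tx":-1.9,"ty":0.4,"tz":0.1,"rx":0,"ry":0,"rz":0,"claw":1},{"tx":-1.9,"ty":0.4,"tz":0.1,"rx":0,"ry":0,"rz":0,"claw":1},{"tx":-1.9,"ty":0.4,"tz":0.1,"rx":0,"ry":0,"rz":0,"claw":1},{"tx":-1.9,"ty":0.4,"tz":0.1,"rx":0,"ry":0,"rz":0,"claw":1},{"tx":-1.9,"ty":0.4,"tz":0.1,"rx":0,"ry":0,"rz":0,"claw":1},{"tx":-1.9,"ty":0.4,"tz":0.1,"rx":0,"ry":0,"rz":0,"claw":1},{"tx":-1.9,"ty":0.4,"tz":0.1,"rx":0,"ry":0,"rz":0,"claw":1},{"tx":-2,"ty":0.4,"tz":0.2,"rx":0,"ry":0,"rz":0,"claw":1},{"tx":-2,"ty":0.4,"tz":0.2,"rx":0,"ry":0,"rz":0,"claw":1},{"tx":-2,"ty":0.4,"tz":0.2,"rx":0,"ry":0,"rz":0,"claw":1},{"tx":-2,"ty":0.4,"tz":0.2,"rx":0,"ry":0,"rz":0,"claw":1},{"tx":-2,"ty":0.4,"tz":0.2,"rx":0,"ry":0,"rz":0,"claw":1},{"tx":-2,"ty":0.4,"tz":0.2,"rx":0,"ry":0,"rz":0,"claw":1},{"tx":-2,"ty":0.4,"tz":0.2,"rx":0,"ry":0,"rz":0,"claw":1},{"tx":-2,"ty":0.4,"tz":0.2,"rx":0,"ry":0,"rz":0,"claw":1},{"tx":-2,"ty":0.4,"tz":0.2,"rx":0,"ry":0,"rz":0,"claw":1},{"tx":-2,"ty":0.4,"tz":0.2,"rx":0,"ry":0,"rz":0,"claw":1}]'
python3 - <<'E'
from h import *
lid('f1')
E
python3 -m jog '[{"tx":-2,"ty":0.3,"tz":0.6,"rx":0,"ry":0,"rz":0,"claw":1},{"tx":-2,"ty":0.3,"tz":0.6,"rx":0,"ry":0,"rz":0,"claw":1},{"tx":-2,"ty":0.3,"tz":0.6,"rx":0,"ry":0,"rz":0,"claw":1},{"tx":-2,"ty":0.3,"tz":0.6,"rx":0,"ry":0,"rz":0,"claw":1},{"tx":-2,"ty":0.3,"tz":0.6,"rx":0,"ry":0,"rz":0,"claw":1},{"tx":-2,"ty":0.3,"tz":0.6,"rx":0,"ry":0,"rz":0,"claw":1},{"tx":-2,"ty":0.3,"tz":0.6,"rx":0,"ry":0,"rz":0,"claw":1},{"tx":-2,"ty":0.3,"tz":0.6,"rx":0,"ry":0,"rz":0,"claw":1},{"tx":-2,"ty":0.3,"tz":0.6,"rx":0,"ry":0,"rz":0,"claw":1},{"tx":-2,"ty":0.3,"tz":0.6,"rx":0,"ry":0,"rz":0,"claw":1}]'
python3 - <<'E'
from h import *
lid('f2')
s=telemetry.read_state(); o=R.from_rotvec(s['orientation']); 
plan([(case(-119,57,5),o,1),(case(-121,35,5),o,1),(case(-121,18,5),o,1)])
E
```

```text
time: 28.55
position: [542.1, -212.1, 98.2]
orientation: [-2.115, -1.214, -1.103]
ft_force: [-0.4, -0.7, -0.5]
gripper_width: 0.002
grip_force: 0.5
[('scene', np.float64(0.57), np.int64(1824)), ('top', np.float64(0.54), np.int64(1572))] t 28.65 tip case x,z -106.5 98.0 F [ 0.1 -2.6 -0.6]
time: 29.65
position: [541.4, -219.2, 78.3]
orientation: [-2.116, -1.214, -1.103]
ft_force: [-0.8, -1.6, -0.5]
gripper_width: -0.004
grip_force: 0.7
[('scene', np.float64(0.42), np.int64(1787)), ('top', np.float64(0.39), np.int64(1661))] t 29.75 tip case x,z -113.6 78.1 F [-0.8 -2.5 -1. ]
seg 1 [ 540. -225.   57.]
-20 2 8 | 0.0 0.0 0.0
seg 1 [ 540. -227.   35.]
-19 1 11 | 0.0 0.0 0.0
seg 1 [ 540. -227.   18.]
-14 0 10 | 0.0 0.0 0.0
```

```bash
python3 -m jog '[{"tx":-2,"ty":0.2,"tz":0.8,"rx":0,"ry":0,"rz":0,"claw":1},{"tx":-2,"ty":0.2,"tz":0.8,"rx":0,"ry":0,"rz":0,"claw":1},{"tx":-2,"ty":0.2,"tz":0.8,"rx":0,"ry":0,"rz":0,"claw":1},{"tx":-2,"ty":0.2,"tz":0.8,"rx":0,"ry":0,"rz":0,"claw":1},{"tx":-2,"ty":0.2,"tz":0.8,"rx":0,"ry":0,"rz":0,"claw":1},{"tx":-2,"ty":0.2,"tz":0.8,"rx":0,"ry":0,"rz":0,"claw":1},{"tx":-2,"ty":0.2,"tz":0.8,"rx":0,"ry":0,"rz":0,"claw":1},{"tx":-2,"ty":0.2,"tz":0.8,"rx":0,"ry":0,"rz":0,"claw":1},{"tx":-2,"ty":0.2,"tz":0.8,"rx":0,"ry":0,"rz":0,"claw":1},{"tx":-2,"ty":0.2,"tz":0.8,"rx":0,"ry":0,"rz":0,"claw":1},{"tx":-1.5,"ty":0.1,"tz":0.8,"rx":0,"ry":0,"rz":0,"claw":1},{"tx":-1.5,"ty":0.1,"tz":0.8,"rx":0,"ry":0,"rz":0,"claw":1},{"tx":-1.5,"ty":0.1,"tz":0.8,"rx":0,"ry":0,"rz":0,"claw":1},{"tx":-1.5,"ty":0.1,"tz":0.8,"rx":0,"ry":0,"rz":0,"claw":1},{"tx":-1.5,"ty":0.1,"tz":0.8,"rx":0,"ry":0,"rz":0,"claw":1},{"tx":-1.5,"ty":0.1,"tz":0.8,"rx":0,"ry":0,"rz":0,"claw":1},{"tx":-1.5,"ty":0.1,"tz":0.8,"rx":0,"ry":0,"rz":0,"claw":1},{"tx":-1.5,"ty":0.1,"tz":0.8,"rx":0,"ry":0,"rz":0,"claw":1}]'
python3 - <<'E'
from h import *
lid('f3')
E
```

```text
time: 31.55
position: [540.5, -226.2, 43.8]
orientation: [-2.116, -1.214, -1.103]
ft_force: [-1.4, -3.7, -1.1]
gripper_width: -0.002
grip_force: 1.4
[('scene', np.float64(0.18), np.int64(1648)), ('top', np.float64(0.16), np.int64(1719))] t 31.65 tip case x,z -120.6 43.7 F [-2.  -3.  -1.4]
```

```bash
python3 -m jog '[{"tx":-1,"ty":0.2,"tz":0.3,"rx":0,"ry":0,"rz":0,"claw":1},{"tx":-1,"ty":0.2,"tz":0.3,"rx":0,"ry":0,"rz":0,"claw":1},{"tx":-1,"ty":0.2,"tz":0.3,"rx":0,"ry":0,"rz":0,"claw":1},{"tx":-1,"ty":0.2,"tz":0.3,"rx":0,"ry":0,"rz":0,"claw":1},{"tx":-1,"ty":0.2,"tz":0.3,"rx":0,"ry":0,"rz":0,"claw":1},{"tx":-1,"ty":0.2,"tz":0.3,"rx":0,"ry":0,"rz":0,"claw":1},{"tx":-1,"ty":0.2,"tz":0.3,"rx":0,"ry":0,"rz":0,"claw":1},{"tx":-1,"ty":0.2,"tz":0.3,"rx":0,"ry":0,"rz":0,"claw":1},{"tx":-1,"ty":0.2,"tz":0.3,"rx":0,"ry":0,"rz":0,"claw":1},{"tx":-1,"ty":0.2,"tz":0.3,"rx":0,"ry":0,"rz":0,"claw":1},{"tx":-1,"ty":0.2,"tz":0.3,"rx":0,"ry":0,"rz":0,"claw":1},{"tx":-1,"ty":0.2,"tz":0.3,"rx":0,"ry":0,"rz":0,"claw":1}]'
python3 - <<'E'
from h import *
lid('f4')
E
```

```text
time: 32.85
position: [540.6, -230.8, 32.0]
orientation: [-2.115, -1.214, -1.103]
ft_force: [0.5, -0.2, -1.8]
gripper_width: 0.002
grip_force: 0.6
[('scene', np.float64(0.09), np.int64(1570)), ('top', np.float64(0.07), np.int64(1688))] t 32.95 tip case x,z -125.1 31.9 F [ 0.1  0.1 -2. ]
```

```bash
python3 -m jog '[{"tx":-1,"ty":0.2,"tz":0.3,"rx":0,"ry":0,"rz":0,"claw":1},{"tx":-1,"ty":0.2,"tz":0.3,"rx":0,"ry":0,"rz":0,"claw":1},{"tx":-1,"ty":0.2,"tz":0.3,"rx":0,"ry":0,"rz":0,"claw":1},{"tx":-1,"ty":0.2,"tz":0.3,"rx":0,"ry":0,"rz":0,"claw":1},{"tx":-1,"ty":0.2,"tz":0.3,"rx":0,"ry":0,"rz":0,"claw":1},{"tx":-1,"ty":0.2,"tz":0.3,"rx":0,"ry":0,"rz":0,"claw":1},{"tx":-1,"ty":0.2,"tz":0.3,"rx":0,"ry":0,"rz":0,"claw":1},{"tx":-1,"ty":0.2,"tz":0.3,"rx":0,"ry":0,"rz":0,"claw":1}]'
python3 - <<'E'
from h import *
lid('f5')
E
python3 -m jog '[{"tx":-0.8,"ty":0.2,"tz":0.2,"rx":0,"ry":0,"rz":0,"claw":1},{"tx":-0.8,"ty":0.2,"tz":0.2,"rx":0,"ry":0,"rz":0,"claw":1},{"tx":-0.8,"ty":0.2,"tz":0.2,"rx":0,"ry":0,"rz":0,"claw":1},{"tx":-0.8,"ty":0.2,"tz":0.2,"rx":0,"ry":0,"rz":0,"claw":1},{"tx":-0.8,"ty":0.2,"tz":0.2,"rx":0,"ry":0,"rz":0,"claw":1},{"tx":-0.8,"ty":0.2,"tz":0.2,"rx":0,"ry":0,"rz":0,"claw":1}]'
python3 - <<'E'
from h import *
lid('f6')
Q=cloud(np.load('pics/f6top.npz'))[120:270,150:330].reshape(-1,3); d=(Q-H)@C; y=(Q-H)@np.array([-.993,.116,0]); z=Q[:,2]
for lo in(-140,-130,-120,-105,-80,-50,-20):
    m=(d>lo)&(d<lo+8)&(y<-18)&(y>-33); print(lo,np.median(z[m]).round(1))
E
```

```text
time: 33.75
position: [540.8, -233.8, 24.3]
orientation: [-2.115, -1.214, -1.103]
ft_force: [0.1, 0.4, -0.2]
gripper_width: 0.0
grip_force: 0.0
[('scene', np.float64(0.06), np.int64(1067)), ('top', np.float64(0.05), np.int64(626))] t 33.85 tip case x,z -128.1 24.2 F [-0.4 -0.5  0.9]
time: 34.45
position: [540.8, -236.0, 19.5]
orientation: [-2.115, -1.214, -1.103]
ft_force: [0.0, -0.1, -0.7]
gripper_width: 0.001
grip_force: 0.0
[('scene', np.float64(0.06), np.int64(1024)), ('top', np.float64(0.05), np.int64(613))] t 34.55 tip case x,z -130.1 19.4 F [ 0.8  0.7 -0.3]
-140 61.2
-130 61.0
-120 60.8
-105 61.7
-80 63.1
-50 62.8
-20 61.0
```

Lid lies flat (61–63 mm all over) and fingers carry nothing. Withdraw.

```bash
python3 -m jog '[{"tx":-5,"ty":4,"tz":-7,"rx":0,"ry":0,"rz":0,"claw":1},{"tx":-8,"ty":6,"tz":-11,"rx":0,"ry":0,"rz":0,"claw":1},{"tx":-11,"ty":9,"tz":-14,"rx":0,"ry":0,"rz":0,"claw":1},{"tx":-8,"ty":7,"tz":-16,"rx":0,"ry":0,"rz":0,"claw":1},{"tx":10,"ty":5,"tz":-20,"rx":0,"ry":0,"rz":0,"claw":1},{"tx":20,"ty":0,"tz":-20,"rx":0,"ry":0,"rz":0,"claw":1},{"tx":24,"ty":0,"tz":-18,"rx":0,"ry":0,"rz":0,"claw":1},{"tx":24,"ty":0,"tz":-18,"rx":0,"ry":0,"rz":0,"claw":1},{"tx":20,"ty":0,"tz":-15,"rx":0,"ry":0,"rz":0,"claw":1},{"tx":0,"ty":0,"tz":0,"rx":0,"ry":0,"rz":0,"claw":1},{"tx":0,"ty":0,"tz":0,"rx":0,"ry":0,"rz":0,"claw":1}]'
python3 - <<'E'
from h import *
lid('g0')
a=np.load('pics/g0scene.npz')['pixels'][80:310,130:400];b=np.load('pics/g0top.npz')['pixels'][80:310,130:400]
cv2.imwrite('pics/g.png',np.hstack([cv2.resize(a,(400,341)),cv2.resize(b,(400,341))])[:,:,::-1])
E
```

```text
time: 35.65
position: [529.1, -318.2, 154.7]
orientation: [-2.116, -1.216, -1.104]
ft_force: [0.0, -0.1, -2.0]
gripper_width: -0.001
grip_force: 0.0
[('scene', np.float64(0.06), np.int64(1065)), ('top', np.float64(0.05), np.int64(599))] t 35.75 tip case x,z -212.4 153.0 F [ 0.4  0.5 -0.8]
```

View pics/g.png

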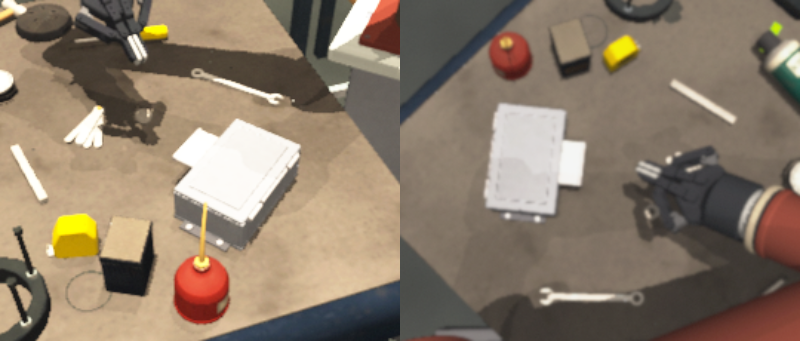

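The lid is shut (240,165 left; 530,160 right), the hand is clear of everything, and the visible bystanders are unmoved.

```bash
python3 -c "
from cell import close_job; print(close_job())"
```

```text
the job is handed in; nothing more can be done
None
```

The case is shut and handed in at about 36 s, hand clear and nothing else visibly moved, but the first catch was late: the lid slipped past the fingertips and was only caught at about 0.28 rad, so I lifted it back past upright, drew it again, caught it at about 0.81 rad and lowered it slowly until it lay flat.

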